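# Pin the board carrier in line and hold the programming button

## Task

Take the steel T-handled taper pin out of its leaning rest and drive it straight down through the hole of the sliding carrier plate into the hole of the fixture underneath, until its collar sits down flat on the plate and the plate has been pulled into line. Only then press the push button on the control box fully down, keep it down without a break for a full four seconds, and let it come back up. Leave the pin seated and let go of, and do not disturb the spray can, tumbler, mug and spectacle case standing about.

Things in the scene. Friction and masses are not known exactly. Their poses are not given: they have to be found in the camera images.
- fixture: Board-programming fixture, fixed, yaw varies: aluminium block 140 (own x) x 110 (own y) x 48 mm high; origin at centre of underside, z up. A steel carrier plate slides on it. Over its far end (x +42 to +70 mm) a black contact head on two pillars spans the full width, top 110 mm high. Steel guide strips beside the plate end 58 mm up.
- base_hole (a point): Point on the axis of the fixed block's vertical through hole (24.5 mm bore, 0 to 48 mm above the desk), marked level with the carrier's top face, 61 mm above the desk; in the fixture's frame x = -35, y = 0 mm; axes as the fixture. The seated pin's origin lies here.
- carrier_hole (a point): Centre of the mouth of the carrier's straight 24.5 mm through hole, on its top face 61 mm above the desk. The carrier is 126 x 86 mm, 12 mm thick (49 to 61 mm above the desk), a green circuit board on its far half. Moves along the fixture's x.
- carrier (a joint): Slide of the carrier along the fixture's +x, in m: 0 = the two holes in line. Starts at -0.005 to -0.009 (its hole displaced to the fixture's -x); range -0.011 to 0.004. Drags with about 4 N and stays where left; the pin's taper pushes it into line (some 10 to 20 N down on the pin).
- rest: Fixed pin rest, yaw varies: grey bored block 64 x 64 mm, 60 mm along its bore, leaning 30 degrees from vertical to the rest's -x (roughly to the robot), on a steel foot 120 x 90 mm. Origin on the desk, z up. Mouth of its 24.5 mm bore at x = -12, z = 95 mm; bore axis points out along (-0.5, 0, 0.866). At the start the pin stands in it, collar on the block.
- pin: Loose steel taper pin, 0.35 kg, 111 mm. Origin: centre of collar's underside; z from tip to handle. Below: shank 22 mm dia. for 20 mm, then a 35 mm taper to an 8 mm dia. tip at z = -55 mm. Above: collar 34 mm dia., 6 mm thick; neck 16 mm dia. to z = 34; crossbar 70 (own x) x 18 (y) x 22 mm (z) centred at z = 45. Starts leaning 30 degrees to own -x, crossbar in the plane of lean, own y level.
- pin_handle (a point): Centre of the pin's crossbar, 45 mm above the collar's underside along the pin; axes as the pin.
- control: Grey control box, fixed, yaw varies: 130 mm wide (y), x -42 to +85 mm, 110 mm high. Origin on the desk under the middle of its sloping face; face normal (-0.643, 0, 0.766), 40 degrees off vertical, roughly to the robot. Push button at mid-face. Steel guard hoop, 10 mm bar: crossbars along y, 50 mm up-slope of the button's axis, 30 and 60 mm out from the face; legs at y +-58 mm; top 158 mm high.
- jog_top (a point): Centre of the top of the push button's white cap (36 mm diameter), 24 mm out from the sloping face, at about x = -15, z = 93 mm of the box; moves with the cap. z axis = the face's outward normal. The black ring round the cap is 52 mm across and 12 mm high: the cap stands 12 mm proud of it.
- jog (a joint): Push of the button, in m: 0 = up, 0.008 = fully down; springs back. About 1.5 N starts it and 5 N holds it fully down; it counts as down beyond 0.005.
- can: Bystander, loose: red and orange spray can, 52 mm diameter, 170 mm tall, upright; origin at its foot.
- tumbler: Bystander, loose: glass tumbler, 60 mm diameter, 130 mm tall, upright; origin at its foot.
- mug: Bystander, loose: white mug, 76 mm diameter, 95 mm tall, handle to its own +y; origin at its foot.
- case: Bystander, loose: black spectacle case, 150 (own x) x 60 x 40 mm, lying; origin at the centre of its underside.
Mind the look-alikes: they are no part of the job. There is more than one size of the pin; the one meant has the size given above.

How it is judged:
By the outcome, as a careful person would: the job done as asked, in the order asked, and still so for the second after the job is handed in, with the robot touching nothing.
It also fails if it takes over 67 s, if anything falls off the work surface, if the arm or the gripper's body presses on something with over 40 N, if the wrist force passes 120 N, or if a joint passes its speed limit or range.

## Robot

A 6-joint arm with a two-finger parallel gripper is mounted at the origin on the work surface. World frame = base frame: x ahead of the robot, y to its left, z up, the work surface at z = 0. Lengths are in m, angles in rad, forces in N, time in s.
With the tool pointing down it reaches from about 0.275 to 0.75 m from the base axis. Payload 10.2 kg.
Tool frame: the origin (TCP) lies on the centre line of the jaws, within the pads' length; the fingertips stand 22 mm ahead of it and the grasp point (between the pads) lies 3 mm ahead of it; z points along the fingers, y is the line along which they close (so a half turn about z gives the same grasp; the last joint's range is limited). The gripper opens to 88 mm and grips with 3 to 60 N. Pads are 18 mm wide; open, the fingers measure 123 mm over their backs; the gripper's body (75 mm by 187 mm) begins 45 mm behind the grasp point.
Start: joints at [-1.542, 0.313, 1.498, -0, 1.331, -0.223], TCP at [0.131, -0.508, 0.261] pointing down, gripper open.
Joint ranges: [-2.94, 2.94], [-0.97, 2.17], [0.19, 2.56], [-1.23, 4.37], [0.02, 3.11], [-2.88, 2.88]. Speed limits (rad/s): [2.39, 2.39, 3.01, 3.14, 3.14, 3.14].

## Interface

Orientations are given as a unit quaternion [x, y, z, w].
In Python, from cell import env, imaging gives the robot as it stands.
- The arm moves only by the tool jog_arm, never from a script. Its argument "commands" is a list of rows, each a list of 4 numbers: the shift along the world's x, y, z in mm, then the turn about the world's z in degrees. A call has 1 to 12 rows; each row shifts and turns the commanded pose from where the row before left it; what a row does not reach is not made up. A row lasts 1/10 s, in which the tool goes at most 50 mm and 8.59 degrees, less where a joint would pass 70% of its speed; a pose out of reach is approached as far as the arm can. A call is refused whole if a number of a shift passes 50 or a number of a turn 8.59, either way. A call with a gripper value outside its range is refused whole. "fingers" is the closure, from 0 (fully open) to 1 (shut), set as the call begins (left out, the last holds). The fingers move at their own pace and stop on an object; the grip force is fixed at half the most. Time passes only in rows, so rows that do not move let the fingers close. It gives the time, the measured TCP pose, the force, the opening and the grip force at its end, in the units of the state.
- env.state(): the state, without advancing time (a new reading comes with each control period).
- imaging.grab_frame(name): name is "scene" or "top" or "wrist"; returns a dict with "image" (384x512x3 uint8, red, green, blue), "depth" (384x512 float32, m along the optical axis (not along the pixel's ray), 0 where there is no reading), "K" (3x3 intrinsics, pixels), "xyz" and "orientation" of the camera in the world; the wrist camera has in their place "hand_eye" (4x4, takes a point from camera to tool coordinates, whose origin is the TCP and whose axes are the flange's). Camera axes: x right, y down, z forward; pixel columns grow to the right and rows downward; lengths in m; the calibration is good to about 2 mm. A picture is of the moment at which its call begins: read the wrist's pose just before it.
- env.finish_job(): hands the job in; it is judged then, once.
Trained networks look in a picture, given as the dict that the camera call returned (one of the last four; its "shot" number tells which), for a name from the list of things; names that differ only in an ending like _2 or _b are one class to them, and where a whole thing is asked for, a point or a joint stands for the part that bears it (a point fixed in the world has none). Each returns a list of dicts, best first, with "conf" (0 to 1); they miss things now and then, are a little off and sometimes report something else, mostly with a low value. They report only what shows in the picture. A call takes as long as a camera call. They do not tell look-alikes from the thing itself.
- imaging.find_in(target, picture): "point" ([x, y, z] in m, in the coordinates of the camera as it stood for that picture, good to about 4 mm: the middle of the surface that is visible of it).
- imaging.place_of(target, picture): "point" ([x, y, z] in m, in the coordinates of the camera as it stood for that picture, good to about 4 mm: a listed point, or the origin of a listed thing).
The state is a dict: "t": time; "joint_pos": joint angles; "joint_velocities": joint speeds; "joint_efforts": joint torques, N m; "tool_pos": TCP position; "eef_rot": TCP orientation; "wrist_force": force on the tool from outside, world axes, zero at the start; "ft_torque": the same for the moment, N m; "width": finger opening in m; "finger_force": force on a finger pad.
Only numpy, scipy, OpenCV 4.12 (cv2) and the standard library are available. Lean on these libraries where they do the work, as an engineer would, in place of code of your own. Each camera call takes 0.05 s, during which the arm holds its last target. There are 200 camera calls.

## Working session

There is one attempt and no reset: what is moved stays moved. The work goes in short steps, Python scripts to look and compute and a tool call to move; the robot and the scene stay as the last step left them, time stands still between calls to the robot, and variables do not carry over. Pictures are saved under pics/ and viewed, at most 10 in all, crops included, and the job is handed in when it is done.

Besides the shell and the picture viewer there is one more tool, called after "Call:" as a command line: name --pt "numbers of a row" for each row, then --argument value for the rest. jog_arm: Moves the arm, as the interface text tells. Its arguments: {"type":"object","properties":{"commands":{"type":"array"},"fingers":{"type":"number"}},"required":["commands"]}

```bash
mkdir -p pics
cat > h.py <<'E'
import numpy as np, cv2
from scipy.spatial.transform import Rotation as R
from cell import env, imaging
def grab(n):
    s=env.state(); f=imaging.grab_frame(n)
    if 'hand_eye' in f:
        T=np.eye(4);T[:3,:3]=R.from_quat(s['eef_rot']).as_matrix();T[:3,3]=s['tool_pos'];T=T@np.array(f['hand_eye'])
    else:
        T=np.eye(4);o=np.array(f['orientation']);T[:3,:3]=R.from_quat(o).as_matrix() if o.size==4 else o.reshape(3,3);T[:3,3]=f['xyz']
    f['T']=T; return f
def w(f,p): return f['T'][:3,:3]@np.array(p)+f['T'][:3,3]
def px(f,P):
    c=np.linalg.inv(f['T'])@np.append(P,1); q=f['K']@c[:3]; return q[:2]/q[2]
def cloud(f):
    d=f['depth']; v,u=np.indices(d.shape); K=f['K']
    c=np.stack([(u-K[0,2])/K[0,0]*d,(v-K[1,2])/K[1,1]*d,d],-1)
    P=c@f['T'][:3,:3].T+f['T'][:3,3]; P[d==0]=np.nan; return P
def look(f,names,fn='place_of'):
    for n in names:
        for r in getattr(imaging,fn)(n,f)[:4]:
            P=w(f,r['point']); print(fn,n,round(r['conf'],2),P.round(3),px(f,P).round(0))
def save(f,name,s=1.5,crop=None):
    im=f['image'][:,:,::-1]
    if crop: im=im[crop[1]:crop[3],crop[0]:crop[2]]
    cv2.imwrite('pics/'+name,cv2.resize(im,None,fx=s,fy=s,interpolation=cv2.INTER_CUBIC))
E
python3 - <<'E'
from h import *
N=['fixture','base_hole','carrier_hole','rest','pin','pin_handle','control','jog_top','can','tumbler','mug','case']
for c in ['top','scene']:
    f=grab(c); print(c,f['T'].round(3).tolist()); save(f,c+'.png'); look(f,N)
    np.savez(c+'.npz',**{k:f[k] for k in('image','depth','K','T')})
E
```

```text
top [[0.01, -0.996, 0.093, 0.475], [-1.0, -0.01, 0.003, 0.0], [-0.002, -0.093, -0.996, 1.102], [0.0, 0.0, 0.0, 1.0]]
place_of fixture 0.95 [0.535 0.026 0.001] [255. 201.]
place_of base_hole 0.92 [0.501 0.037 0.061] [250. 212.]
place_of base_hole 0.57 [0.541 0.317 0.098] [149. 196.]
place_of carrier_hole 0.63 [0.497 0.036 0.064] [251. 213.]
place_of rest 0.88 [ 0.549  0.314 -0.002] [160. 195.]
place_of pin 0.86 [0.357 0.343 0.022] [146. 260.]
place_of pin 0.51 [0.539 0.315 0.097] [150. 196.]
place_of pin 0.24 [0.495 0.037 0.063] [250. 214.]
place_of pin_handle 0.77 [0.388 0.293 0.013] [164. 250.]
place_of pin_handle 0.7 [0.515 0.316 0.132] [145. 205.]
place_of control 0.66 [ 0.524 -0.292 -0.004] [359. 206.]
place_of jog_top 0.41 [ 0.514 -0.293  0.095] [369. 208.]
place_of can 0.64 [ 0.397 -0.123  0.002] [304. 248.]
place_of tumbler 0.69 [ 0.738 -0.152 -0.001] [313. 136.]
place_of mug 0.88 [ 0.386  0.126 -0.   ] [221. 250.]
place_of case 0.92 [ 0.8    0.046 -0.001] [249. 116.]
place_of case 0.51 [ 0.525 -0.29  -0.003] [359. 205.]
place_of case 0.26 [0.501 0.033 0.062] [252. 212.]
scene
[... 237 characters left out ...]
arrier_hole 0.66 [0.497 0.044 0.061] [241. 180.]
place_of rest 0.71 [ 0.558  0.316 -0.003] [315. 160.]
place_of rest 0.39 [ 0.737 -0.153 -0.003] [240. 281.]
place_of pin 0.77 [0.541 0.318 0.097] [316. 139.]
place_of pin 0.72 [0.355 0.349 0.024] [284. 115.]
place_of pin_handle 0.97 [0.394 0.291 0.02 ] [278. 130.]
place_of pin_handle 0.67 [0.521 0.321 0.133] [314. 127.]
place_of control 0.82 [ 0.536 -0.291 -0.001] [162. 259.]
place_of jog_top 0.58 [ 0.512 -0.292  0.088] [152. 240.]
place_of can 0.62 [ 0.399 -0.125  0.001] [181. 198.]
place_of tumbler 0.8 [ 0.738 -0.152 -0.005] [241. 282.]
place_of mug 0.66 [ 0.389  0.127 -0.002] [241. 157.]
place_of case 0.72 [ 0.799  0.047 -0.005] [305. 257.]
```

View pics/top.png

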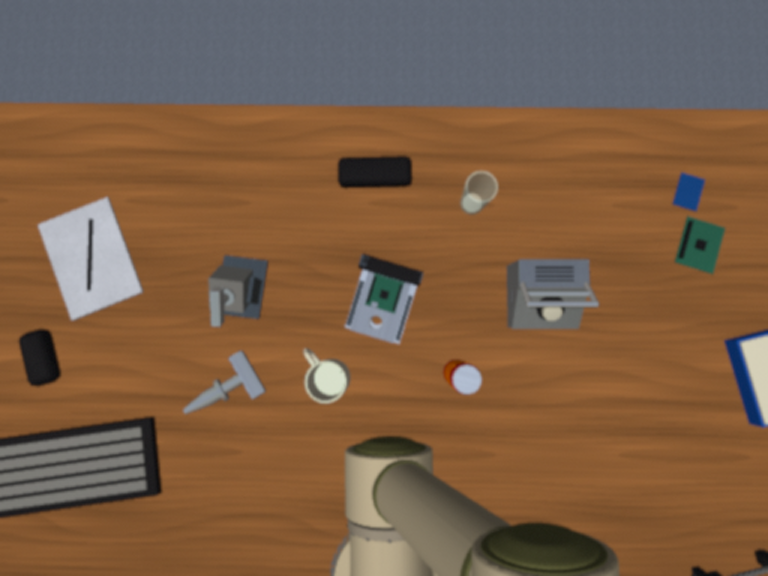

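View pics/scene.png

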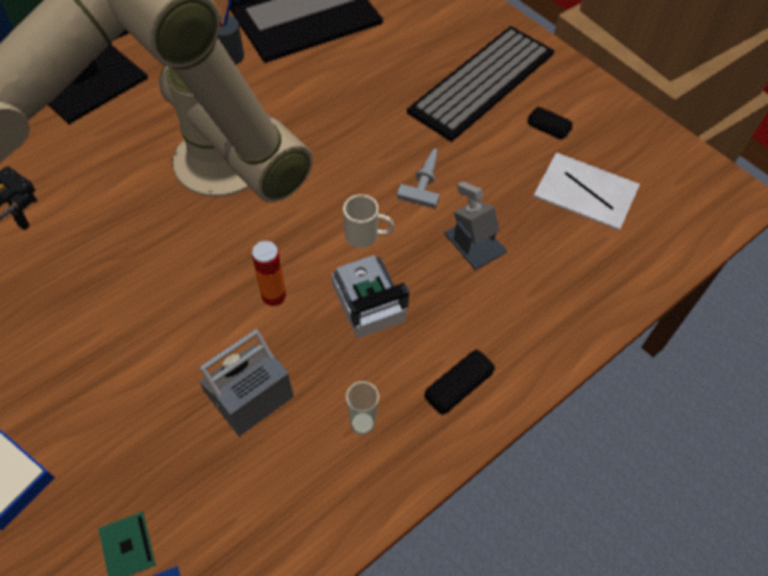

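The wanted pin is the one leaning in the rest, at about (152,198) in native top pixels. Its look-alike is the larger T-pin lying flat at (150,255). The black roll at (26,238) is a look-alike for the case, and the loose board at (467,163) for the carrier's board. Next I get the yaws from the clouds and make a close crop.

Run:
```python
from h import *
s=env.state(); Rm=R.from_quat(s['eef_rot']).as_matrix(); print(Rm.round(3).tolist(), s['width'],s['t'])
for c in ['top','scene']:
    d=dict(np.load(c+'.npz')); P=cloud(d).reshape(-1,3); 
    def sel(cx,cy,r,z0,z1):
        m=(np.hypot(P[:,0]-cx,P[:,1]-cy)<r)&(P[:,2]>z0)&(P[:,2]<z1); return P[m]
    def rep(n,Q):
        (cx,cy),wh,a=cv2.minAreaRect((Q[:,:2]*1000).astype(np.float32)); print(c,n,len(Q),round(cx),round(cy),np.round(wh),round(a,1),'z',np.percentile(Q[:,2],[2,50,98]).round(3))
    rep('bar',sel(.515,.317,.05,.115,.2)); rep('head',sel(.59,.01,.09,.09,.13)); rep('plate',sel(.51,.03,.09,.052,.07))
    rep('foot',sel(.549,.314,.09,.004,.02)); rep('hoop',sel(.53,-.29,.1,.145,.17)); rep('box',sel(.55,-.29,.12,.1,.115)); 
    rep('can',sel(.4,-.124,.05,.15,.2))
    rep('pinL',sel(.375,.32,.09,.006,.08))
    if c=='top': save(d,'crop.png',5,(120,160,280,290))
```

```text
[[0.968, 0.249, -0.0], [0.249, -0.968, 0.0], [-0.0, -0.0, -1.0]] 0.08816379945425122 1.3
top bar 234 518 315 [19. 69.] 84.7 z [0.118 0.143 0.161]
top head 443 590 9 [118.  28.] 73.7 z [0.105 0.11  0.113]
top plate 1285 524 28 [106. 117.] 74.0 z [0.056 0.061 0.068]
top foot 474 548 316 [166. 167.] 30.7 z [0.004 0.008 0.014]
top hoop 207 532 -290 [ 16. 124.] 0.6 z [0.148 0.156 0.16 ]
top box 955 564 -290 [ 96. 131.] 0.9 z [0.101 0.109 0.113]
top can 323 398 -121 [47. 48.] 89.9 z [0.156 0.169 0.173]
top pinL 716 360 333 [ 97. 142.] 36.1 z [0.014 0.029 0.045]
scene bar 155 519 316 [21. 71.] 85.3 z [0.117 0.144 0.163]
scene head 398 592 11 [119.  33.] 72.4 z [0.095 0.11  0.116]
scene plate 782 531 28 [108. 130.] 74.2 z [0.053 0.062 0.069]
scene foot 566 553 306 [173. 161.] 28.5 z [0.004 0.008 0.017]
scene hoop 198 533 -289 [ 22. 125.] 2.0 z [0.147 0.157 0.163]
scene box 915 569 -288 [ 94. 130.] 0.1 z [0.101 0.11  0.114]
scene can 255 401 -121 [50. 51.] 39.1 z [0.151 0.169 0.175]
scene pinL 578 373 322 [170. 161.] 1.3 z [0.006 0.026 0.046]
```

View pics/crop.png

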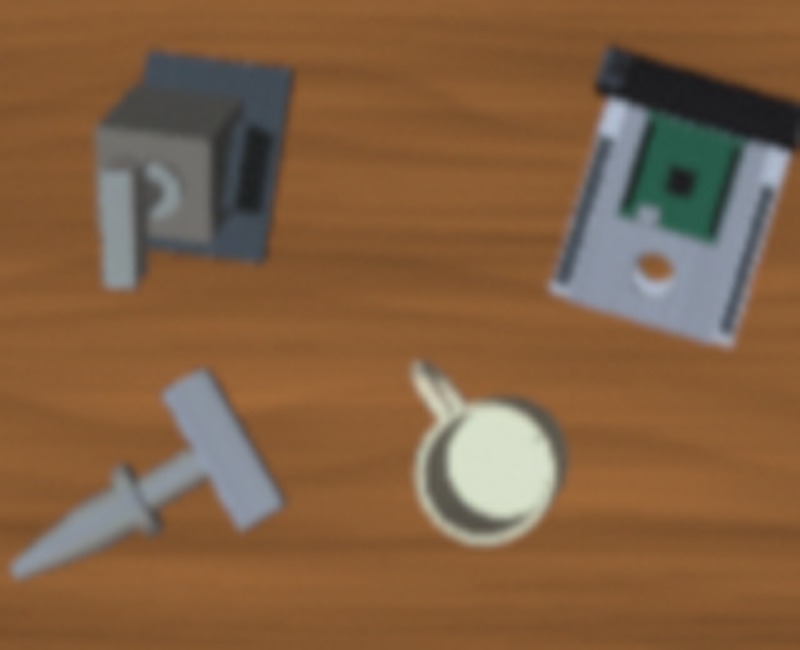

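Call:
jog_arm --pt "20 30 15 0" --pt "24 34 15 0" --pt "24 34 10 0" --pt "24 34 10 0" --pt "24 34 10 0" --pt "24 34 0 0" --pt "24 34 0 0" --pt "24 34 0 0" --pt "24 34 0 0" --pt "24 34 0 0" --pt "24 34 0 0" --pt "24 34 0 0"

```text
t: 2.5
tool_pos: [0.4155, -0.1028, 0.3209]
eef_rot: [0.992, 0.126, 0.0, 0.0]
wrist_force: [0.6, -1.1, -0.2]
width: 0.0879
finger_force: 0.0
```

Call:
jog_arm --pt "7 35 0 -2" --pt "7 35 0 -2" --pt "7 35 0 -2" --pt "7 35 0 -2" --pt "7 35 0 -2" --pt "7 35 0 -2" --pt "7 35 0 -2" --pt "7 35 0 -2" --pt "7 35 0 -2" --pt "7 35 -10 -2" --pt "7 35 -10 0" --pt "7 30 -10 0"

```text
t: 3.7
tool_pos: [0.4988, 0.3124, 0.2903]
eef_rot: [0.999, -0.048, 0.0, -0.0]
wrist_force: [0.9, 0.1, -0.1]
width: 0.0878
finger_force: 0.0
```

Run:
```python
from h import *
s=env.state(); print(s['t'],s['tool_pos'],R.from_quat(s['eef_rot']).as_euler('xyz',degrees=True),s['wrist_force'])
f=grab('wrist'); print(np.array(f['hand_eye']).round(3).tolist()); save(f,'w1.png',1.2)
look(f,['pin','pin_handle','rest'])
P=cloud(f).reshape(-1,3); m=(np.hypot(P[:,0]-.518,P[:,1]-.316)<.055)&(P[:,2]>.118)&(P[:,2]<.2); Q=P[m]
print(len(Q),cv2.minAreaRect((Q[:,:2]*1000).astype(np.float32)),Q.mean(0),Q[:,2].max())
g=grab('top')
P=cloud(g).reshape(-1,3); m=(abs(P[:,0]-s['tool_pos'][0])<.15)&(abs(P[:,1]-s['tool_pos'][1])<.15)&(P[:,2]>s['tool_pos'][2]-.03)
Q=P[m]-s['tool_pos']; Q=Q@R.from_quat(s['eef_rot']).as_matrix()
for a in np.arange(-.24,.03,.02):
    q=Q[(Q[:,2]>a)&(Q[:,2]<a+.02)]
    if len(q)>5: print(round(a,2),len(q),np.percentile(q,[2,98],axis=0).round(3)[:,:2].tolist())
```

```text
3.7 [0.49875916 0.31235814 0.29025197] [-1.79992447e+02 -2.89092625e-03 -5.53565264e+00] [ 0.89602286  0.07283029 -0.08330959]
[[0.0, -0.951, -0.311, 0.081], [1.0, 0.0, 0.001, 0.001], [-0.0, -0.311, 0.951, -0.124], [0.0, 0.0, 0.0, 1.0]]
place_of pin 0.71 [0.54  0.314 0.09 ] [251. 130.]
place_of pin 0.61 [0.358 0.343 0.027] [245. 257.]
place_of pin_handle 0.77 [0.392 0.289 0.014] [280. 227.]
place_of pin_handle 0.63 [0.517 0.315 0.131] [251. 161.]
place_of pin_handle 0.42 [0.387 0.129 0.002] [391. 218.]
place_of rest 0.97 [0.552 0.309 0.   ] [255. 112.]
1444 ((518.5565795898438, 314.71502685546875), (17.965625762939453, 68.90394592285156), 83.3681640625) [0.52301286 0.31418684 0.14722527] 0.161844269232233
-0.24 900 [[-0.107, -0.019], [0.06, 0.113]]
-0.22 503 [[-0.087, -0.018], [0.06, 0.108]]
-0.2 207 [[-0.085, -0.019], [0.012, 0.099]]
-0.1 668 [[-0.032, 0.025], [0.032, 0.095]]
-0.08 170 [[-0.033, 0.025], [0.033, 0.095]]
-0.06 50 [[-0.027, 0.008], [0.029, 0.088]]
```

Call:
jog_arm --pt "10 1 -20 -0.8" --pt "9 1.5 -20 0" --pt "0 0 -20 0" --pt "0 0 -20 0" --pt "0 0 -20 0" --pt "0 0 -20 0" --pt "0 0 -17 0" --pt "0 0 -10 0" --pt "0 0 -5 0" --pt "0 0 0 0"

```text
t: 4.95
tool_pos: [0.5179, 0.3126, 0.1389]
eef_rot: [0.998, -0.056, 0.0, 0.0]
wrist_force: [-0.1, 0.2, 0.3]
width: 0.0881
finger_force: 0.0
```

Call:
jog_arm --pt "0 0 0 0" --pt "0 0 0 0" --pt "0 0 0 0" --pt "0 0 0 0" --pt "0 0 0 0" --pt "0 0 0 0" --pt "0 0 0 0" --pt "0 0 0 0" --fingers 1

```text
t: 5.75
tool_pos: [0.5178, 0.313, 0.1387]
eef_rot: [0.998, -0.056, -0.0, 0.0]
wrist_force: [0.2, -1.3, 0.1]
width: 0.0262
finger_force: 0.0
```

Call:
jog_arm --pt "0 1 0 0" --pt "0 0 0 0" --pt "0 0 0 0"

```text
t: 6.05
tool_pos: [0.5176, 0.3143, 0.1387]
eef_rot: [0.998, -0.056, -0.0, -0.0]
wrist_force: [0.1, 2.1, -0.8]
width: 0.0181
finger_force: 29.8
```

Call:
jog_arm --pt "-1.25 0.13 2.2 0" --pt "-1.25 0.13 2.2 0" --pt "-2.5 0.26 4.33 0" --pt "-2.5 0.26 4.33 0" --pt "-2.5 0.26 4.33 0" --pt "-2.5 0.26 4.33 0" --pt "-2.5 0.26 4.33 0" --pt "-2.5 0.26 4.33 0" --pt "-2.5 0.26 4.33 0" --pt "0 0 0 0"

```text
t: 7.05
tool_pos: [0.4977, 0.3163, 0.1742]
eef_rot: [0.998, -0.055, 0.0, -0.0]
wrist_force: [-0.3, 0.7, -3.4]
width: 0.0177
finger_force: 29.7
```

Run:
```python
from h import *
s=env.state();print(s['wrist_force'],s['ft_torque'],s['tool_pos'])
for c,cr in(('scene',(250,80,370,170)),):
    f=grab(c); save(f,c+'2.png',5,cr)
    look(f,['pin','pin_handle'])
```

```text
[-0.27193935  0.73875241 -3.35376715] [-0.00596831  0.0693541   0.01470072] [0.49771178 0.31630872 0.17418987]
place_of pin 0.88 [0.357 0.347 0.027] [284. 115.]
place_of pin 0.45 [0.524 0.322 0.134] [315. 128.]
place_of pin_handle 0.84 [0.392 0.293 0.017] [278. 130.]
place_of pin_handle 0.69 [0.501 0.321 0.167] [311. 116.]
```

View pics/scene2.png

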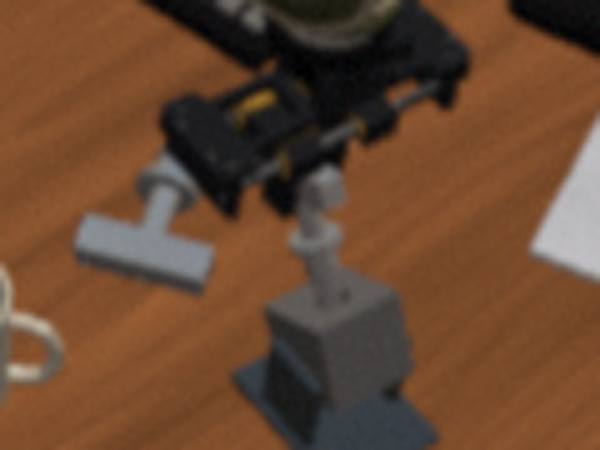

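Call:
jog_arm --pt "4.6 -0.5 3 0" --pt "4.6 -0.5 2.5 0" --pt "4.6 -0.5 2.2 0" --pt "4.6 -0.5 2 0" --pt "4.6 -0.5 2 0" --pt "4.6 -0.5 1.5 0" --pt "4.6 -0.5 1.5 0" --pt "4.6 -0.5 1 0" --pt "4.6 -0.5 0.8 0" --pt "4.6 -0.5 0.5 0" --pt "0 0 0 0"

```text
t: 8.3
tool_pos: [0.5445, 0.311, 0.1905]
eef_rot: [0.998, -0.056, 0.0, -0.0]
wrist_force: [-2.1, 1.1, -1.1]
width: 0.0177
finger_force: 30.0
```

```bash
cat >> h.py <<'E'
def pintilt(f,s):
    # pin cloud below gripper: axis of neck/collar in tool vertical plane
    P=cloud(f).reshape(-1,3); t=np.array(s['tool_pos']); Q=(P-t)@R.from_quat(s['eef_rot']).as_matrix()
    return Q
E
python3 - <<'E'
from h import *
s=env.state();print(s['wrist_force'],s['ft_torque'],s['tool_pos'])
f=grab('scene'); save(f,'scene3.png',5,(260,70,380,170))
look(f,['pin','pin_handle'])
E
```

```text
[-2.12246187  1.06001534 -1.13107323] [0.32033465 0.59631908 0.01511778] [0.54445969 0.31096687 0.19049224]
place_of pin 0.76 [0.362 0.347 0.028] [285. 116.]
place_of pin 0.58 [0.544 0.318 0.143] [318. 130.]
place_of pin_handle 0.66 [0.392 0.288 0.015] [277. 131.]
place_of pin_handle 0.62 [0.545 0.317 0.185] [320. 122.]
```

View pics/scene3.png

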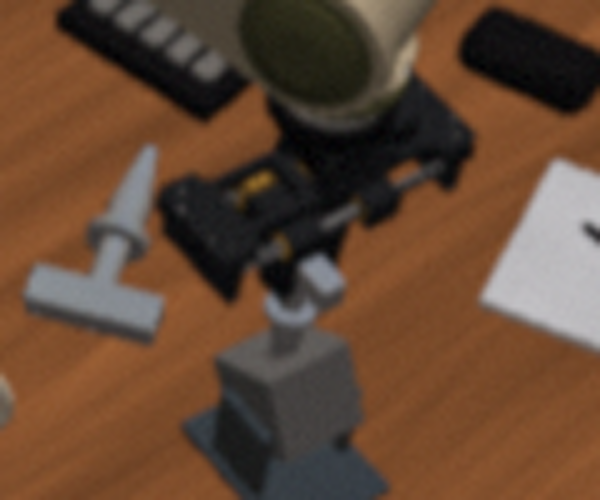

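Call:
jog_arm --pt "0 0 4 0" --pt "0 0 6 0" --pt "0 0 10 0" --pt "0 0 10 0" --pt "0 0 10 0" --pt "0 0 15 0" --pt "0 0 15 0" --pt "0 0 10 0" --pt "0 0 0 0" --pt "0 0 0 0"

```text
t: 9.45
tool_pos: [0.5437, 0.3111, 0.2701]
eef_rot: [0.998, -0.056, -0.0, 0.0]
wrist_force: [0.2, -0.4, -3.8]
width: 0.0179
finger_force: 30.0
```

Run:
```python
from h import *
s=env.state();print(s['wrist_force'],s['ft_torque'],s['tool_pos'])
for c in ('scene','wrist'):
    f=grab(c); np.savez(c+'_p.npz',**{k:f[k] for k in('image','depth','K','T')})
    Q=(cloud(f).reshape(-1,3)-s['tool_pos'])@R.from_quat(s['eef_rot']).as_matrix()
    Q=Q[(abs(Q[:,1])<.03)&(abs(Q[:,0])<.06)&(Q[:,2]>.0)&(Q[:,2]<.115)]
    print(c,len(Q))
    for a in np.arange(0,.115,.008):
        q=Q[(Q[:,2]>a)&(Q[:,2]<a+.008)]
        if len(q)>3: print(round(a,3),len(q),'x',(np.percentile(q[:,0],[3,50,97])*1e3).round(1),'y',(np.percentile(q[:,1],[3,50,97])*1e3).round(1))
    save(f,c+'4.png',1.5 if c=='wrist' else 5,None if c=='wrist' else (260,50,380,150))
```

```text
[ 0.15320022 -0.40472758 -3.78330963] [ 0.02554294 -0.01466172 -0.00815382] [0.54367809 0.31107201 0.2700659 ]
scene 174
0.0 35 x [-5.3 12.2 35.7] y [-21.6   7.2  21.9]
0.008 24 x [-3.3 10.1 34. ] y [-6.2  6.2 20.1]
0.016 6 x [-1.5 10.  19.3] y [ 3.1 13.4 18.2]
0.024 4 x [ 5.1  9.1 11.7] y [-0.9  0.6  2.8]
0.032 10 x [ 2.9  7.5 14.7] y [-4.6  2.3 13.7]
0.04 47 x [-10.2   7.9  17.4] y [-10.9   3.6  13.5]
0.048 4 x [ 0.   8.5 10.5] y [ 3.8  8.3 10.6]
0.056 11 x [-1.8  8.2 12.5] y [-8.6  4.4  6.9]
0.064 9 x [-3.4  9.5 13.3] y [-5.9  1.6  7.1]
0.072 8 x [ 0.9  7.  11.6] y [-2.1  2.1  4.6]
0.08 7 x [3.2 5.6 9.2] y [-4.8  1.5  6. ]
0.088 4 x [4.3 6.8 8.1] y [-4.8 -3.6 -0.5]
0.096 5 x [0.  4.8 6.6] y [-2.5 -0.4 -0.3]
wrist 1849
0.0 816 x [ 6.2 10.4 35.1] y [-20.8   0.2  23. ]
0.008 572 x [ 8.6 10.4 35.2] y [-20.4   0.8  22.5]
0.016 200 x [ 8.5  9.2 10.8] y [-19.6  12.   21.6]
0.04 250 x [-1.5  3.9 10.9] y [-15.6 -11.9  17.4]
0.048 8 x [ 5.6  9.5 11.9] y [-14.    1.5  16.8]
```

View pics/wrist4.png

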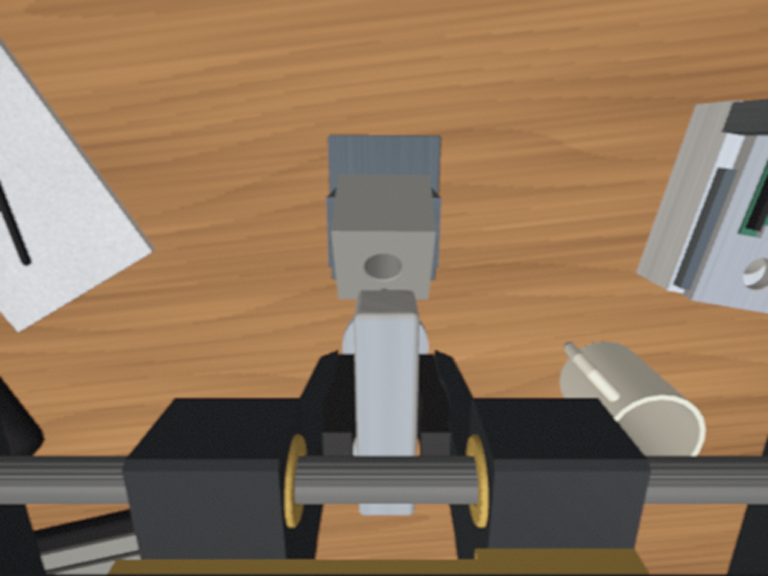

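Call:
jog_arm --pt "-8 -20 0 0" --pt "-12 -33 0 0" --pt "-12 -33 0 0" --pt "-12 -33 0 0" --pt "-12 -33 0 0" --pt "-12 -33 0 0" --pt "-12 -33 0 0" --pt "-12 -33 0 0" --pt "-2 -10 0 0" --pt "0 0 0 0" --pt "0 0 0 0"

```text
t: 10.65
tool_pos: [0.45, 0.0507, 0.2703]
eef_rot: [0.998, -0.056, -0.0, -0.0]
wrist_force: [0.4, 0.1, -3.7]
width: 0.0177
finger_force: 30.0
```

```bash
cat > m.py <<'E'
from h import *
s=env.state();print(s['tool_pos'],s['wrist_force'])
f=grab('wrist'); save(f,'w5.png',1.5); C=cloud(f)
Q=(C.reshape(-1,3)-s['tool_pos'])@R.from_quat(s['eef_rot']).as_matrix()
b=Q[(abs(Q[:,1])<.007)&(abs(Q[:,0])<.033)&(abs(Q[:,2]+.008)<.02)]
p=np.polyfit(b[:,0],b[:,2],1); r=b[:,2]-np.polyval(p,b[:,0]); b=b[abs(r)<.004]; p=np.polyfit(b[:,0],b[:,2],1)
print('bar tilt deg',len(b),b[:,0].min(),b[:,0].max(),np.degrees(np.arctan(p[0])),'z0',p[1])
look(f,['base_hole','carrier_hole','fixture'])
# plate top points
M=(abs(C[...,2]-.061)<.004)&(np.hypot(C[...,0]-.5,C[...,1]-.037)<.05)
m8=M.astype(np.uint8)*255
cn,_=cv2.findContours(255-m8,cv2.RETR_LIST,cv2.CHAIN_APPROX_NONE)
for c in cn:
    if 20<cv2.contourArea(c)<3000:
        c=c.reshape(-1,2); ray=np.c_[(c[:,0]-f['K'][0,2])/f['K'][0,0],(c[:,1]-f['K'][1,2])/f['K'][1,1],np.ones(len(c))]@f['T'][:3,:3].T
        o=f['T'][:3,3]; W=o+ray*((.061-o[2])/ray[:,2])[:,None]
        (cx,cy),rr=cv2.minEnclosingCircle((W[:,:2]*1e3).astype(np.float32)); print('hole',len(c),round(cx,1),round(cy,1),round(rr,1),c.mean(0).round())
H=C[(C[...,2]>.1)&(C[...,2]<.118)&(np.hypot(C[...,0]-.59,C[...,1]-.01)<.09)]
print('head',len(H),cv2.minAreaRect((H[:,:2]*1e3).astype(np.float32)))
E
python3 m.py
```

```text
[0.45003598 0.05072097 0.27033195] [ 0.39731601  0.09998914 -3.67724351]
bar tilt deg 3112 -0.03296960628977331 0.03295624584592228 -0.9785665284838718 z0 -0.00639314147899982
place_of base_hole 0.84 [0.503 0.033 0.061] [267. 116.]
place_of fixture 0.62 [ 0.532  0.025 -0.001] [270.  86.]
hole 48 488.8 -9.4 12.5 [309. 125.]
hole 63 495.1 35.4 12.0 [266. 124.]
hole 109 511.9 77.2 26.1 [222. 112.]
hole 45 528.2 38.5 7.7 [260.  91.]
head 4169 ((590.2357788085938, 7.591094970703125), (119.00056457519531, 28.26613998413086), 73.76392364501953)
```

View pics/w5.png

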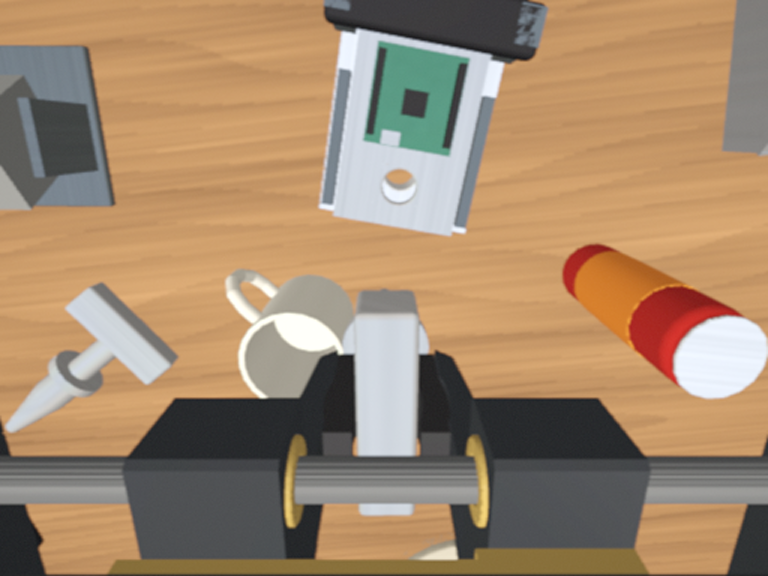

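Call:
jog_arm --pt "5 -2 0 8" --pt "6 -2 0 8" --pt "6 -2 0 8" --pt "6 -2 0 8" --pt "6 -2 0 8" --pt "6 -2 0 8" --pt "6 -2 -8 8" --pt "5 -2 -15 8" --pt "5 -1.2 -17 8" --pt "0 0 -20 8" --pt "0 0 -20 0.2" --pt "0 0 -10 0"

```text
t: 12.05
tool_pos: [0.5003, 0.0336, 0.1788]
eef_rot: [0.799, 0.601, -0.001, -0.001]
wrist_force: [-0.8, 0.4, -3.4]
width: 0.0171
finger_force: 30.0
```

Run:
```python
from h import *
s=env.state();print(s['tool_pos'],R.from_quat(s['eef_rot']).as_euler('xyz',degrees=True),s['joint_pos'])
for c,cr,k in(('wrist',None,1.5),):
    f=grab(c); save(f,'ins_'+c+'.png',k,cr); look(f,['carrier_hole','base_hole','pin'])
    C=cloud(f); H=C[(C[...,2]>.1)&(C[...,2]<.118)&(np.hypot(C[...,0]-.59,C[...,1]-.01)<.09)]
    if len(H): print(len(H),cv2.minAreaRect((H[:,:2]*1e3).astype(np.float32)))
```

```text
[0.50033437 0.03356441 0.17877214] [-1.79856613e+02  1.42062691e-02  7.38647184e+01] [-1.67089186e-01  3.44963959e-01  1.68077204e+00  4.40955374e-05
  1.11837117e+00  1.14505588e-01]
place_of carrier_hole 0.62 [0.495 0.035 0.062] [251. 193.]
place_of base_hole 0.79 [0.504 0.03  0.059] [262. 194.]
place_of pin 0.89 [0.503 0.033 0.125] [261. 225.]
6689 ((592.445556640625, 14.606700897216797), (105.45329284667969, 28.583251953125), 73.90318298339844)
```

View pics/ins_wrist.png

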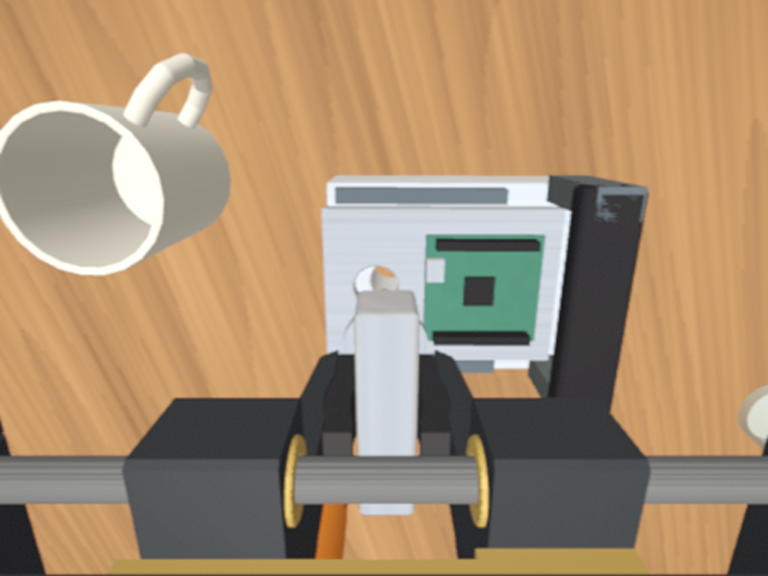

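Call:
jog_arm --pt "0.5 0 -3 0" --pt "0 0 -3 0" --pt "0 0 -3 0" --pt "0 0 -3 0" --pt "0 0 -3 0" --pt "0 0 -3 0" --pt "0 0 -3 0" --pt "0 0 0 0"

```text
t: 13.05
tool_pos: [0.5011, 0.0329, 0.159]
eef_rot: [0.8, 0.601, -0.0, -0.0]
wrist_force: [-0.2, 0.3, -3.4]
width: 0.0177
finger_force: 30.0
```

Call:
jog_arm --pt "0.5 0 -2 0" --pt "0.5 0 -2 0" --pt "0.5 0 -2 0" --pt "0.3 0 -2 0" --pt "0 0 -2 0" --pt "0 0 -2 0" --pt "0 0 -2 0" --pt "0 0 -2 0" --pt "0 0 0 0"

```text
t: 13.95
tool_pos: [0.5029, 0.033, 0.143]
eef_rot: [0.8, 0.601, -0.0, -0.0]
wrist_force: [-2.9, 0.9, -2.3]
width: 0.0174
finger_force: 30.1
```

Call:
jog_arm --pt "0 0 -2 0" --pt "0 0 -2 0" --pt "0 0 -2 0" --pt "0 0 -2 0" --pt "0 0 -2 0" --pt "0 0 -2 0" --pt "0 0 0 0"

```text
t: 14.65
tool_pos: [0.5029, 0.033, 0.1309]
eef_rot: [0.8, 0.601, -0.0, -0.0]
wrist_force: [-1.9, 1.2, -4.8]
width: 0.0175
finger_force: 30.1
```

Call:
jog_arm --pt "0 0 -2 0" --pt "0 0 -2 0" --pt "0 0 -2 0" --pt "0 0 -2 0" --pt "0 0 0 0"

```text
t: 15.15
tool_pos: [0.503, 0.0329, 0.1231]
eef_rot: [0.8, 0.601, -0.0, -0.0]
wrist_force: [-3.4, 1.0, -3.8]
width: 0.0176
finger_force: 30.1
```

Call:
jog_arm --pt "0 0 -2 0" --pt "0 0 -2 0" --pt "0 0 0 0"

```text
t: 15.45
tool_pos: [0.503, 0.0329, 0.1191]
eef_rot: [0.8, 0.601, -0.0, -0.0]
wrist_force: [-2.6, 1.7, -4.0]
width: 0.0179
finger_force: 30.1
```

Call:
jog_arm --pt "0 0 -1.5 0" --pt "0 0 -1.5 0" --pt "0 0 -1 0" --pt "0 0 0 0"

```text
t: 15.85
tool_pos: [0.5031, 0.0329, 0.1152]
eef_rot: [0.8, 0.601, -0.0, -0.0]
wrist_force: [-2.4, 1.7, -2.8]
width: 0.0176
finger_force: 30.0
```

Call:
jog_arm --pt "0 0 -1.5 0" --pt "0 0 -1.5 0" --pt "0 0 0 0"

```text
t: 16.15
tool_pos: [0.5031, 0.0329, 0.1122]
eef_rot: [0.8, 0.601, -0.0, -0.0]
wrist_force: [-2.9, 1.8, -2.7]
width: 0.0177
finger_force: 30.0
```

Call:
jog_arm --pt "0 0 -1 0" --pt "0 0 -1 0" --pt "0 0 0 0"

```text
t: 16.45
tool_pos: [0.5038, 0.0328, 0.1112]
eef_rot: [0.8, 0.601, 0.001, 0.001]
wrist_force: [-2.9, 2.4, 4.3]
width: 0.0176
finger_force: 30.0
```

Call:
jog_arm --pt "0 0 -1 0" --pt "0 0 0 0"

```text
t: 16.65
tool_pos: [0.5045, 0.0328, 0.1111]
eef_rot: [0.8, 0.601, 0.002, 0.002]
wrist_force: [-3.2, 2.3, 11.3]
width: 0.018
finger_force: 30.0
```

Call:
jog_arm --pt "0 0 -1 0" --pt "0 0 -1 0" --pt "0 0 0 0" --pt "0 0 0 0"

```text
t: 17.05
tool_pos: [0.5051, 0.0328, 0.1109]
eef_rot: [0.799, 0.601, 0.002, 0.002]
wrist_force: [-8.3, 3.7, 29.7]
width: 0.0179
finger_force: 30.1
```

Run:
```python
from h import *
s=env.state();print(s['tool_pos'],s['wrist_force'],s['ft_torque'])
```

```text
[0.50512091 0.0327753  0.1109199 ] [-8.2629295   3.69857299 29.73794624] [0.34410153 1.38119417 0.04028058]
```

Call:
jog_arm --pt "0 0 1 0" --pt "0 0 1 0" --pt "0 0 0 0"

```text
t: 17.35
tool_pos: [0.5048, 0.0327, 0.1111]
eef_rot: [0.799, 0.601, 0.002, 0.002]
wrist_force: [-0.9, 1.8, 10.9]
width: 0.0176
finger_force: 30.0
```

Call:
jog_arm --pt "0 0 0 0" --pt "0 0 0 0" --pt "0 0 0 0" --pt "0 0 0 0" --pt "0 0 0 0" --pt "0 0 0 0" --fingers 0

```text
t: 17.95
tool_pos: [0.5031, 0.0329, 0.1094]
eef_rot: [0.8, 0.601, -0.0, -0.0]
wrist_force: [-0.5, 0.2, 0.3]
width: 0.0633
finger_force: 0.0
```

Call:
jog_arm --pt "0 0 5 0" --pt "0 0 15 0" --pt "0 0 25 0" --pt "0 0 25 0" --pt "0 0 25 0" --pt "0 0 25 0" --pt "0 0 20 0" --pt "-15 0 10 0" --pt "-15 0 0 0" --pt "0 0 0 0"

```text
t: 18.95
tool_pos: [0.4722, 0.0331, 0.2602]
eef_rot: [0.8, 0.601, 0.0, 0.0]
wrist_force: [0.2, -0.0, -1.0]
width: 0.0881
finger_force: 0.0
```

Run:
```python
from h import *
s=env.state();print(s['t'],s['tool_pos'],s['wrist_force'],s['width'])
for c in('wrist','scene'):
    f=grab(c); look(f,['carrier_hole','base_hole','pin','pin_handle'])
    C=cloud(f); d=np.hypot(C[...,0]-.504,C[...,1]-.033)
    b=C[(d<.045)&(abs(C[...,2]-.117)<.006)&((abs(C[...,0]-.504)<.04))]
    A=np.c_[b[:,:2]-[.504,.033],np.ones(len(b))]; print(len(b),np.linalg.lstsq(A,b[:,2],rcond=None)[0], cv2.minAreaRect((b[:,:2]*1e3).astype(np.float32)))
    if c=='scene':save(f,'seat.png',6,(195,140,295,225))
    co=C[(d<.019)&(abs(C[...,2]-.067)<.005)]; print('collar z',len(co),np.median(co[:,2]) if len(co) else 0)
```

```text
18.95 [0.47224765 0.0330561  0.2601602 ] [ 0.15419034 -0.00975549 -0.98976737] 0.08813098717161447
place_of carrier_hole 0.86 [0.506 0.035 0.061] [288. 158.]
place_of base_hole 0.92 [0.504 0.031 0.06 ] [286. 162.]
place_of pin 0.77 [0.508 0.033 0.054] [288. 158.]
place_of pin 0.16 [0.504 0.035 0.064] [286. 160.]
1566 [ 0.01804167 -0.01272826  0.11711834] ((504.6539001464844, 32.70821762084961), (69.6869888305664, 18.229238510131836), 74.40882873535156)
collar z 243 0.06725710633754933
place_of carrier_hole 0.69 [0.504 0.04  0.061] [242. 182.]
place_of base_hole 0.97 [0.502 0.039 0.06 ] [241. 182.]
place_of pin 0.91 [0.357 0.347 0.024] [284. 116.]
place_of pin 0.67 [0.507 0.042 0.066] [243. 182.]
place_of pin 0.63 [ 0.803  0.046 -0.004] [306. 258.]
place_of pin_handle 0.7 [0.395 0.29  0.017] [279. 131.]
place_of pin_handle 0.59 [0.507 0.038 0.106] [242. 175.]
place_of pin_handle 0.2 [0.557 0.317 0.002] [315. 159.]
place_of pin_handle 0.16 [0.507 0.04  0.063] [242. 183.]
130 [-0.04307254  0.00384671  0.11738171] ((505.80194091796875, 35.94724655151367), (69.78450012207031, 22.39324951171875), 73.15133666992188)
collar z 58 0.06730424149184389
```

View pics/seat.png

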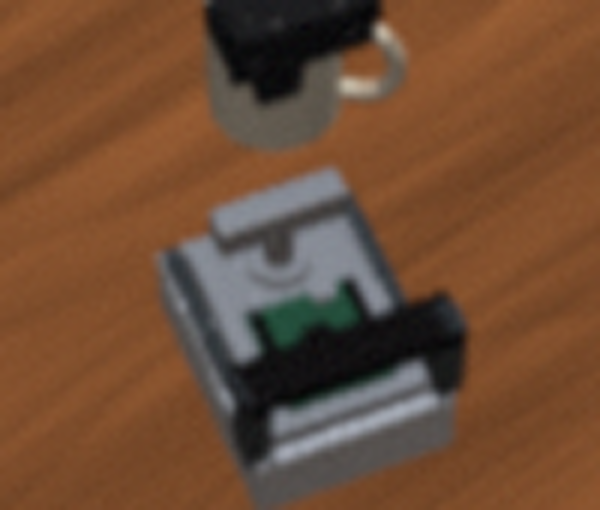

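Run:
```python
from h import *
s=env.state()
for c in('wrist','scene','top'):
    f=grab(c)
    Q=(cloud(f).reshape(-1,3)-s['tool_pos'])@R.from_quat(s['eef_rot']).as_matrix()
    Q=Q[(abs(Q[:,1])<.1)&(abs(Q[:,0])<.05)&(Q[:,2]>-.13)&(Q[:,2]<.03)]
    print(c,len(Q))
    for a in np.arange(-.13,.03,.008):
        q=Q[(Q[:,2]>a)&(Q[:,2]<a+.008)]
        if len(q)>3: print(round(a*1e3),len(q),'x',(np.percentile(q[:,0],[1,50,99])*1e3).round(1),'y',(np.percentile(q[:,1],[1,50,99])*1e3).round(1))
f=grab('top')
C=cloud(f).reshape(-1,3)
q=C[(abs(C[:,0]-.532)<.04)&(abs(C[:,1]+.29)<.075)&(C[:,2]>.146)]
x=q[:,0]; print('hoop top bar: x',np.percentile(x,[1,50,99]).round(4),'y',np.percentile(q[:,1],[1,99]).round(4),'z',np.percentile(q[:,2],[50,90,98]).round(4))
for y0 in(-.35,-.32,-.29,-.26,-.23): 
    r=q[abs(q[:,1]-y0)<.015]; print(y0,r.mean(0).round(4),np.percentile(r[:,0],[3,97]).round(4))
look(f,['jog_top','control'])
```

```text
wrist 43172
-82 510 x [21.1 22.3 23.4] y [-51.4  -0.   52.2]
-74 6825 x [12.3 17.6 32.7] y [-60.9  18.2  59.6]
-66 16133 x [ 8.  23.8 33.6] y [-59.9  -2.3  59.4]
-58 8399 x [-2.1 25.9 33.7] y [-66.1  -2.9  65.7]
-50 2575 x [-11.5   7.6  33.6] y [-69.6 -50.5  69.2]
-42 772 x [-12.7  -5.8  10.3] y [-55.4 -50.4  54.6]
-34 1108 x [-11.2   9.5  10.6] y [-60.4   0.3  61.4]
-26 1859 x [-0.3  8.  10.4] y [-59.7 -43.3  60.6]
-18 1158 x [-6.3  8.4 10.3] y [-59.1  44.5  60.2]
-10 1243 x [-9.3  7.9 10.2] y [-58.5  44.9  59.3]
-2 1138 x [-9.4  7.8 10.2] y [-57.5 -43.2  58.2]
6 830 x [-9.6  8.  10.1] y [-56.9  44.1  57.7]
14 617 x [-9.6  7.9 10.1] y [-55.6 -43.3  56.6]
22 5 x [-9.3  7.5  7.8] y [-48.4  44.7  51.8]
scene 996
-130 8 x [-32.3 -31.1 -25.2] y [-2.4 11.  18. ]
-114 14 x [-16.9 -11.8  24. ] y [ 5.7 15.9 20.6]
-106 27 x [-18.   -1.6  24.6] y [-3.3 13.6 18.9]
-98 49 x [-21.7  -3.6  22.3] y [-6.5 12.3 86.4]
-90 403 x [-31.8   1.1  35.2] y [-69.9  69.6  93.9]
-82 126 x [-31.6  -6.7  33.3] y [-76.4  48.5  94.5]
-74 86 x [-32.  -18.9  35.4] y [-79.8  54.1  93.6]
-66 109 x [-31.9 -21.6  30.4] y
[... 263 characters left out ...]
14 11 x [-7.1 -5.4  7.3] y [-57.5  44.4  56.8]
top 1284
-90 987 x [-33.3   0.   33.2] y [-93.4 -56.2  92.2]
-82 43 x [-33.5  -5.4  31.5] y [-90.5 -57.8  88.6]
-74 112 x [-32.3  -0.9  33.2] y [-67.8  52.4  65.5]
-66 139 x [-33.6  -0.5  33.6] y [-66.   52.8  64.9]
hoop top bar: x [0.5238 0.529  0.5385] y [-0.3507 -0.2291] z [0.1563 0.1587 0.1602]
-0.35 [ 0.5305 -0.3444  0.1545] [0.5249 0.5386]
-0.32 [ 0.5284 -0.3196  0.1565] [0.5245 0.5326]
-0.29 [ 0.5282 -0.2898  0.1561] [0.5242 0.5324]
-0.26 [ 0.5279 -0.2598  0.1568] [0.5239 0.532 ]
-0.23 [ 0.5298 -0.2354  0.1543] [0.5237 0.5376]
place_of jog_top 0.46 [ 0.516 -0.294  0.091] [369. 207.]
place_of control 0.64 [ 0.529 -0.29  -0.002] [359. 204.]
```

Run:
```python
from h import *
s=env.state(); f=grab('wrist')
Q=(cloud(f).reshape(-1,3)-s['tool_pos'])@R.from_quat(s['eef_rot']).as_matrix()
Q=Q[(abs(Q[:,1])<.1)&(abs(Q[:,0])<.05)&(Q[:,2]>-.08)&(Q[:,2]<.03)]
for a in np.arange(-.076,.026,.004):
    q=Q[(Q[:,2]>a)&(Q[:,2]<a+.004)]*1e3
    if len(q)<5: continue
    o=''
    for sg in(1,-1):
        p=q[q[:,1]*sg>0]; y=p[:,1]*sg
        if len(p)>5:
            o+=' | |y|%s x%s'%(np.percentile(y,[2,10,50,90,98]).round(1),np.percentile(p[:,0],[2,98]).round(1))
            n=p[y<np.percentile(y,15)]; o+=' inner x%s'%np.percentile(n[:,0],[5,95]).round(1)
    print(round(a*1e3),o)
np.save('Q.npy',Q)
print(np.array(s['joint_pos']).round(2))
```

```text
-76  | |y|[ 1.   5.6 27.  47.6 51.9] x[20.7 22.8] inner x[21.3 22.6] | |y|[ 1.6  5.8 27.2 48.  51.9] x[21.3 22.8] inner x[21.6 22.8]
-72  | |y|[ 1.2  5.9 29.7 53.2 57.7] x[16.  18.2] inner x[16.3 17.9] | |y|[0.2 0.7 3.3 5.8 6.3] x[16.  18.3] inner x[16.2 17.7]
-68  | |y|[49.3 51.5 54.4 58.4 60. ] x[16.1 33.3] inner x[15.8 32.1] | |y|[50.4 50.9 54.4 59.  61.1] x[11.6 33.3] inner x[11.6 32.2]
-64  | |y|[ 2.3 10.2 50.3 54.1 59. ] x[11.5 33.6] inner x[20.7 24.6] | |y|[ 2.  10.6 49.7 53.2 59.2] x[ 8.5 33.5] inner x[20.8 24.7]
-60  | |y|[ 1.3  6.6 32.9 52.1 60.5] x[ 9.2 33.4] inner x[20.1 26.2] | |y|[ 1.3  6.4 33.  51.4 61. ] x[ 5.3 33.4] inner x[20.1 26.2]
-56  | |y|[ 4.  17.  51.7 61.7 65.7] x[ 2.3 33.6] inner x[24.9 26. ] | |y|[ 3.5 19.6 51.  61.8 65.9] x[-1.6 33.6] inner x[24.9 26. ]
-52  | |y|[50.8 51.4 52.2 65.7 69. ] x[-2.6 33.7] inner x[ 0.8 32.3] | |y|[50.1 50.6 51.4 65.7 69.2] x[-6.6 33.6] inner x[-4.3 32.2]
-48  | |y|[51.2 51.5 51.9 58.6 69.2] x[-8.2 33.1] inner x[-6.2 31. ] | |y|[50.4 50.7 51.1 51.9 68.7] x[-11.6  33. ] inner x[-9.2 26.5]
-44  | |y|[51.3 51.5 51.8 52.3 52.6] x[
[... 1568 characters left out ...]
7.6]
4  | |y|[44.2 44.3 47.  55.9 58. ] x[-8.5 10.1] inner x[-7.5  7.8] | |y|[43.3 43.5 45.3 55.2 57.2] x[-8.9 10. ] inner x[-8.4  7.1]
8  | |y|[44.1 44.3 46.  55.6 57.6] x[-9.2 10.1] inner x[-8.4  7.2] | |y|[43.3 43.6 46.1 54.5 56.9] x[-9.4 10. ] inner x[-8.6  8.3]
12  | |y|[44.1 44.3 46.6 55.1 57.2] x[-8.4 10.1] inner x[-7.2  8.3] | |y|[43.3 43.5 45.1 54.8 56.6] x[-8.8 10. ] inner x[-8.2  7.7]
16  | |y|[44.1 44.3 45.5 53.6 56.5] x[-9.1 10. ] inner x[-4.9  7. ] | |y|[43.4 43.6 44.9 53.5 55.3] x[-8.8 10. ] inner x[-7.   8.1]
20  | |y|[44.3 44.3 44.7 52.2 53.5] x[-9.1  9.7] inner x[-5.5  8.1] | |y|[43.4 43.6 44.1 51.2 52. ] x[-9.6  9.5] inner x[-7.4  8.1]
[-0.18  0.2   1.65  0.    1.29  0.1 ]
```

Call:
jog_arm --pt "0 -15 3 -8.1" --pt "0 -30 3 -8.1" --pt "0 -33 2 -8.1" --pt "0 -33 2 -8.1" --pt "0 -33 0 -8.1" --pt "0 -33 0 -8.1" --pt "0 -33 0 -8.1" --pt "0 -33 0 -8.1" --pt "0 -33 0 -8.1" --pt "0 -33 0 -0.5" --pt "0 -15 0 0" --pt "0 0 0 0" --fingers 1

```text
t: 21.0
tool_pos: [0.4729, -0.2921, 0.269]
eef_rot: [1.0, 0.003, -0.0, -0.0]
wrist_force: [0.5, -0.0, -0.2]
width: 0.0005
finger_force: 0.0
```

Run:
```python
from h import *
Q=np.load('Q.npy'); q=Q[(Q[:,0]>.026)&(abs(Q[:,1])>.045)]; print('lowest body z (open)',np.percentile(q[:,2],[99,99.8,100]))
s=env.state(); print(s['t'],s['tool_pos'],R.from_quat(s['eef_rot']).as_euler('xyz',degrees=True),s['width'])
f=grab('wrist'); save(f,'btn.png',1.5); look(f,['jog_top','control'])
C=cloud(f); Q=(C.reshape(-1,3)-s['tool_pos'])@R.from_quat(s['eef_rot']).as_matrix()
q=Q[(abs(Q[:,1])<.1)&(Q[:,0]>.024)&(Q[:,0]<.05)&(Q[:,2]>-.08)&(Q[:,2]<-.02)]; print('lowest body z closed',len(q),np.percentile(q[:,2],[95,99,99.8,100]))
q=Q[(abs(Q[:,1])<.03)&(abs(Q[:,0])<.02)&(Q[:,2]>-.02)&(Q[:,2]<.04)]; print('tip',np.percentile(q,[1,99],axis=0).round(4))
# cap points: bright, near the button
im=f['image'].astype(int); M=(abs(C[...,0]-.513)<.03)&(abs(C[...,1]+.29)<.03)&(C[...,2]>.07)&(C[...,2]<.115)
n=np.array([-.643,0,.766]); P=C[M]; h=P@n
print(len(P)); hh,e=np.histogram(h,bins=np.arange(-.30,-.22,.002)); print([(round(a,3),b) for a,b in zip(e,hh) if b>20])
br=M&(im.min(-1)>150); P=C[br]; print('cap',len(P),P.mean(0).round(4),cv2.minAreaRect((P[:,:2]*1e3).astype(np.float32)))
if len(P)>50:
    A=np.c_[P[:,:2]-P[:,:2].mean(0),np.ones(len(P))]; print(np.linalg.lstsq(A,P[:,2],rcond=None)[0])
B=C[(C[...,2]>.146)&(C[...,2]<.166)&(abs(C[...,1]+.29)<.045)&(abs(C[...,0]-.53)<.03)]; print('bar',len(B),np.percentile(B,[1,50,99],axis=0).round(4).tolist())
```

```text
lowest body z (open) [-0.04718266 -0.04627824 -0.04566003]
21.0 [ 0.47285482 -0.29208641  0.26896742] [-1.79973755e+02  2.84854282e-02  3.53971482e-01] 0.0005063125294119975
place_of jog_top 0.73 [ 0.511 -0.292  0.096] [256. 137.]
place_of control 0.95 [ 0.529 -0.293  0.004] [258. 111.]
lowest body z closed 22823 [-0.05072143 -0.04812095 -0.04713934 -0.04296486]
tip [[-0.0019 -0.0136 -0.0196]
 [ 0.0111  0.0156  0.0208]]
1321
[(np.float64(-0.284), np.int64(73)), (np.float64(-0.282), np.int64(116)), (np.float64(-0.278), np.int64(25)), (np.float64(-0.276), np.int64(42)), (np.float64(-0.274), np.int64(56)), (np.float64(-0.272), np.int64(291)), (np.float64(-0.27), np.int64(202)), (np.float64(-0.268), np.int64(36)), (np.float64(-0.266), np.int64(39)), (np.float64(-0.26), np.int64(210)), (np.float64(-0.258), np.int64(191))]
cap 726 [ 0.5198 -0.2894  0.0897] ((520.4654541015625, -290.126220703125), (39.9161376953125, 59.922752380371094), 0.3687211275100708)
[-0.00540218 -0.14081005  0.08974007]
bar 1627 [[0.5236, -0.3342, 0.1537], [0.5287, -0.2917, 0.1576], [0.5334, -0.2458, 0.1596]]
```

View pics/btn.png

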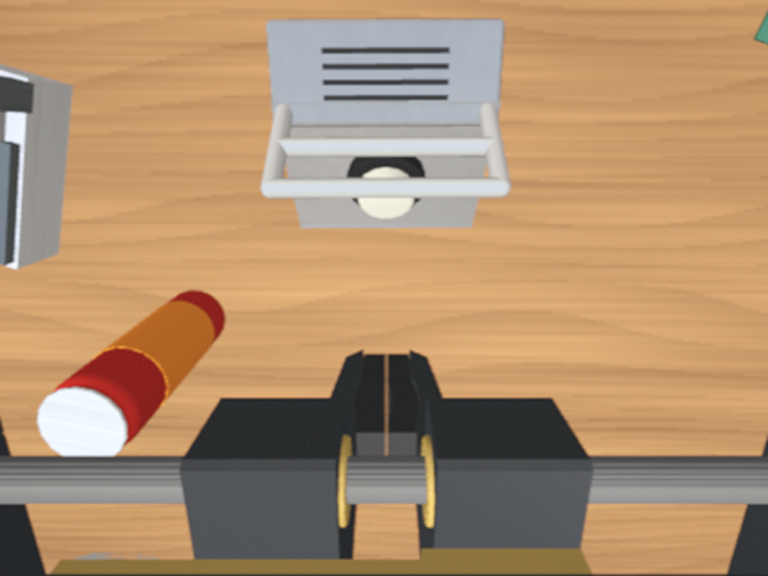

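Call:
jog_arm --pt "10 0 0 0" --pt "18 0 -10 0" --pt "10 0 -20 0" --pt "0 0 -30 0" --pt "0 0 -30 0" --pt "0 0 -20 0" --pt "0 0 -15 0" --pt "0 0 -10 0" --pt "0 0 0 0"

```text
t: 22.05
tool_pos: [0.5113, -0.2902, 0.1335]
eef_rot: [1.0, 0.004, -0.001, -0.001]
wrist_force: [-0.2, -0.5, -0.1]
width: 0.0003
finger_force: 0.0
```

Call:
jog_arm --pt "0 0 -4 0" --pt "0 0 -3 0" --pt "0 0 0 0"

```text
t: 22.35
tool_pos: [0.5112, -0.2911, 0.1275]
eef_rot: [1.0, 0.004, 0.0, 0.0]
wrist_force: [-0.6, -0.7, -0.3]
width: 0.0005
finger_force: 0.0
```

Call:
jog_arm --pt "1 0 0 0" --pt "0 0 0 0"

```text
t: 22.55
tool_pos: [0.5123, -0.2912, 0.1277]
eef_rot: [1.0, 0.004, 0.0, 0.0]
wrist_force: [0.1, -0.2, -0.3]
width: 0.0006
finger_force: 0.0
```

Call:
jog_arm --pt "0 0 -3 0" --pt "0 0 -3 0" --pt "0 0 -2 0" --pt "0 0 0 0"

```text
t: 22.95
tool_pos: [0.5121, -0.2912, 0.1194]
eef_rot: [1.0, 0.004, 0.0, 0.0]
wrist_force: [-1.0, 0.1, 3.0]
width: 0.0007
finger_force: 1.2
```

Call:
jog_arm --pt "0 0 -2 0" --pt "0 0 -1.5 0" --pt "0 0 0 0"

```text
t: 23.25
tool_pos: [0.5126, -0.2914, 0.1186]
eef_rot: [1.0, 0.004, 0.001, 0.001]
wrist_force: [-7.5, 4.8, 22.0]
width: 0.0005
finger_force: 10.8
```

Call:
jog_arm --pt "0 0 -1 0" --pt "0 0 -1 0" --pt "0 0 0 0"

```text
t: 23.55
tool_pos: [0.5127, -0.2914, 0.1183]
eef_rot: [1.0, 0.004, 0.002, 0.001]
wrist_force: [-13.5, 8.7, 34.0]
width: 0.0003
finger_force: 17.8
```

Run:
```python
from h import *
s=env.state(); F=np.array(s['wrist_force']);M=np.array(s['ft_torque']);print(F,M,s['tool_pos'],s['finger_force'])
r0=np.cross(F,M)/F.dot(F); u=F/np.linalg.norm(F); print('line of action rel ref (mm)',(r0*1e3).round(1))
for z in range(-80,240,20):
    k=(z/1e3-r0[2])/u[2]; print(z,((r0+k*u)*1e3).round(1)[:2],end=' ')
```

```text
[-13.53510013   8.67182497  33.95508596] [1.19266634 1.02081713 0.17582152] [ 0.51273282 -0.29143503  0.1182893 ] 17.791970763355494
line of action rel ref (mm) [-23.5  30.4 -17.1]
-80 [ 1.6 14.3] -60 [-6.4 19.4] -40 [-14.4  24.5] -20 [-22.3  29.6] 0 [-30.3  34.8] 20 [-38.3  39.9] 40 [-46.2  45. ] 60 [-54.2  50.1] 80 [-62.2  55.2] 100 [-70.2  60.3] 120 [-78.1  65.4] 140 [-86.1  70.5] 160 [-94.1  75.6] 180 [-102.1   80.7] 200 [-110.    85.8] 220 [-118.    90.9]
```

Call:
jog_arm --pt "0 0 1.2 0" --pt "0 0 1.2 0" --pt "0 0 0 0"

```text
t: 23.85
tool_pos: [0.5125, -0.2913, 0.1186]
eef_rot: [1.0, 0.004, 0.001, 0.001]
wrist_force: [-6.4, 4.4, 18.6]
width: 0.0006
finger_force: 9.4
```

Run:
```python
from h import *
s=env.state(); F=np.array(s['wrist_force']);M=np.array(s['ft_torque']);print(F,M,s['tool_pos'],s['finger_force'])
for c in('top','scene','wrist'):
    f=grab(c); look(f,['jog_top']); C=cloud(f)
    M=(abs(C[...,0]-.513)<.03)&(abs(C[...,1]+.29)<.03)&(C[...,2]>.06)&(C[...,2]<.115)
    h=C[M]@np.array([-.643,0,.766])+.2829; im=f['image'][M].astype(int).min(-1)
    hh,e=np.histogram(h[(im>120)],bins=np.arange(-.004,.04,.002)); print(c,list(zip((e*1e3).round().astype(int).tolist(),hh.tolist())))
```

```text
[-6.44983299  4.43839597 18.57612758] [0.63589105 0.42318218 0.09750977] [ 0.51253279 -0.29134583  0.11863718] 9.409226446878165
top [(-4, 0), (-2, 0), (0, 0), (2, 0), (4, 0), (6, 0), (8, 0), (10, 0), (12, 0), (14, 0), (16, 0), (18, 0), (20, 0), (22, 0), (24, 0), (26, 0), (28, 0), (30, 0), (32, 0), (34, 0), (36, 0)]
place_of jog_top 0.18 [ 0.738 -0.153 -0.001] [240. 281.]
scene [(-4, 0), (-2, 0), (0, 0), (2, 0), (4, 0), (6, 0), (8, 0), (10, 0), (12, 0), (14, 0), (16, 0), (18, 0), (20, 0), (22, 0), (24, 0), (26, 0), (28, 0), (30, 0), (32, 0), (34, 0), (36, 0)]
place_of jog_top 0.97 [ 0.512 -0.291  0.092] [255. 247.]
wrist [(-4, 0), (-2, 7), (0, 337), (2, 2), (4, 0), (6, 0), (8, 0), (10, 0), (12, 26), (14, 4), (16, 33), (18, 108), (20, 536), (22, 27), (24, 9), (26, 11), (28, 5), (30, 6), (32, 6), (34, 0), (36, 0)]
```

Call:
jog_arm --pt "-1 0 10 0" --pt "-1 0 30 0" --pt "0 0 40 0" --pt "-5 5 40 4" --pt "-10 25 30 8.5" --pt "-10 35 0 8.5" --pt "-7 40 0 8.5" --pt "-7 40 0 8.5" --pt "-7 40 0 8.5" --pt "-7 40 0 8.5" --pt "-7 40 0 8.5" --pt "-7 40 0 8.5" --fingers 0

```text
t: 25.35
tool_pos: [0.4424, 0.0154, 0.2663]
eef_rot: [0.805, 0.593, 0.0, -0.0]
wrist_force: [0.3, 0.2, 0.3]
width: 0.0881
finger_force: 0.0
```

Call:
jog_arm --pt "-6 40 0 8.5" --pt "-6 40 0 8.5" --pt "-6 40 0 8.5" --pt "-5 40 0 8.5" --pt "-5 40 -5 8.5" --pt "-3 40 -5 8.5" --pt "0 30 -5 0" --pt "0 7 -5 0" --pt "0 0 0 0"

```text
t: 26.25
tool_pos: [0.4116, 0.2911, 0.2454]
eef_rot: [0.473, 0.881, -0.001, -0.001]
wrist_force: [0.6, -0.0, 0.2]
width: 0.088
finger_force: 0.0
```

Run:
```python
from h import *
s=env.state(); print(s['t'],s['tool_pos'],R.from_quat(s['eef_rot']).as_euler('xyz',degrees=True),s['wrist_force'])
for c in('wrist','top'):
    f=grab(c); look(f,['pin','pin_handle']); C=cloud(f).reshape(-1,3)
    P=C[(np.hypot(C[:,0]-.372,C[:,1]-.325)<.1)&(C[:,2]>.008)&(C[:,2]<.07)&(C[:,0]-.372>-.075)]
    a=np.radians(123); 
    d=np.array([np.cos(a),np.sin(a)]); 
    for it in range(3):
        r=P[:,:2]-[.392,.291]; u=r@d; v=r@np.array([-d[1],d[0]])
        m=(abs(v)<.025)&(u>.012)&(u<.1); p=np.polyfit(u[m],v[m],1); a+=np.arctan(p[0]); d=np.array([np.cos(a),np.sin(a)])
    print(c,'axis deg',np.degrees(a),'v0',p[1])
    for k in np.arange(-.03,.13,.008):
        m=(u>k)&(u<k+.008)&(abs(v)<.06)
        if m.sum()>4: print(round(k*1e3),m.sum(),'v',(np.percentile(v[m],[3,50,97])*1e3).round(1),'ztop',(np.percentile(P[m,2],[97])*1e3).round(1))
```

```text
26.25 [0.41163786 0.29114146 0.24544147] [-1.79893787e+02 -1.30154057e-02  1.23493011e+02] [ 0.59470259 -0.01319275  0.17185951]
place_of pin 0.97 [0.357 0.34  0.022] [241.  99.]
place_of pin 0.9 [0.507 0.032 0.057] [209. 372.]
place_of pin_handle 0.76 [0.392 0.291 0.013] [244. 153.]
wrist axis deg 122.35897279845648 v0 0.0009436529948849947
-22 129 v [-41.5  -4.   42.8] ztop [25.7]
-14 556 v [-42.4   1.1  45.8] ztop [26.8]
-6 558 v [-42.    2.7  46.3] ztop [28.]
2 587 v [-42.5   2.6  45.8] ztop [29.2]
10 637 v [-41.7   2.7  45.2] ztop [29.1]
18 136 v [-8.   1.6 11.9] ztop [29.9]
26 149 v [-9.   1.5 11.8] ztop [31.5]
34 146 v [-9.   1.  11.6] ztop [32.6]
42 156 v [-13.6   1.2  13.2] ztop [45.2]
50 358 v [-19.4  -0.2  21.3] ztop [46.7]
58 278 v [-17.3   1.2  21.2] ztop [39.5]
66 226 v [-12.1   1.1  15.1] ztop [41.1]
74 245 v [-12.4   0.2  14.9] ztop [42.]
82 246 v [-12.6   0.2  14.4] ztop [43.3]
90 218 v [-11.4   0.2  13.1] ztop [42.8]
98 202 v [-10.3   0.2  11.5] ztop [42.]
106 183 v [-8.3  0.3 10.4] ztop [42.3]
114 157 v [-7.2  0.4  8.3] ztop [41.6]
122 129 v [-5.3  0.4  7.2] ztop [41.4]
place_of pin 0.96 [0.353 0.344 0.023] [145. 262.]
place_of pin 0.78 [0.499 0.036 0.062] [251. 212.]
place_of pin_handle 0.78 [0.505 0.035 0.102] [250. 210.]
place_of pin_handle 0.59 [0.388 0.294 0.013] [164. 250.]
top axis deg 119.33043095644969 v0 0.0038581268936983605
-22 38 v [-39.7  -4.   41.3] ztop [28.4]
-14 90 v [-42.6   3.8  46.8] ztop [29.4]
-6 94 v [-40.1   2.9  45.5] ztop [30.1]
2 93 v [-42.2   2.8  47.3] ztop [30.5]
10 44 v [-38.2   4.1  45.3] ztop [30.1]
18 20 v [-7.   2.4 11.2] ztop [29.6]
26 22 v [-7.6  2.1 11.5] ztop [30.9]
34 20 v [-8.4  1.1 11. ] ztop [32.6]
42 13 v [-7.5  2.5 10.7] ztop [34.5]
50 8 v [-13.2  -1.7   9.2] ztop [46.7]
```

Call:
jog_arm --pt "-12 8 -20 -1" --pt "-12 8 -30 0" --pt "-8 6 -35 0" --pt "-5 3.4 -35 0" --pt "0 0 -35 0" --pt "0 0 -30 0" --pt "0 0 -20 0" --pt "0 0 -13 0" --pt "0 0 0 0"

```text
t: 27.45
tool_pos: [0.3748, 0.3158, 0.0274]
eef_rot: [0.482, 0.876, -0.001, -0.001]
wrist_force: [0.3, 0.2, 1.2]
width: 0.088
finger_force: 0.0
```

Call:
jog_arm --pt "0 0 0 0" --pt "0 0 0 0" --pt "0 0 0 0" --pt "0 0 0 0" --pt "0 0 0 0" --pt "0 0 0 0" --pt "0 0 0 0" --pt "0 0 0 0" --pt "0 0 0 0" --pt "0 0 0 0" --fingers 1

```text
t: 28.45
tool_pos: [0.375, 0.3163, 0.0283]
eef_rot: [0.482, 0.876, -0.0, -0.0]
wrist_force: [-0.4, -1.3, 0.5]
width: 0.0207
finger_force: 30.0
```

Call:
jog_arm --pt "0 0 10 0" --pt "0 0 20 0" --pt "0 0 40 0" --pt "2 0 45 0" --pt "4 -15 45 -6" --pt "6 -30 45 -8" --pt "6 -38 20 -8" --pt "6 -38 0 -8" --pt "6 -38 0 -8" --pt "4 -38 0 -8" --pt "2 -38 0 -8" --pt "0 -38 0 -8"

```text
t: 29.65
tool_pos: [0.4098, 0.0444, 0.2494]
eef_rot: [0.866, 0.501, -0.001, -0.0]
wrist_force: [0.9, 0.4, -9.0]
width: 0.0208
finger_force: 30.0
```

Call:
jog_arm --pt "0 -38 0 -8" --pt "0 -38 0 -8" --pt "0 -38 0 -8" --pt "-4 -38 0 -8" --pt "-4 -38 0 -8" --pt "-6 -38 0 -8" --pt "-6 -38 0 -8" --pt "-6 -38 0 -4" --pt "0 -25 0 0" --pt "0 -4 0 0" --pt "0 0 0 0"

```text
t: 30.75
tool_pos: [0.3841, -0.287, 0.2491]
eef_rot: [1.0, 0.003, -0.001, -0.001]
wrist_force: [-0.7, 0.6, -9.6]
width: 0.0205
finger_force: 30.0
```

```bash
cat > tip.py <<'E'
from h import *
s=env.state(); print(s['t'],s['tool_pos'],R.from_quat(s['eef_rot']).as_euler('xyz',degrees=True),s['wrist_force'],s['width'])
for c in('wrist','top'):
    f=grab(c)
    Q=(cloud(f).reshape(-1,3)-s['tool_pos'])*1e3
    Q=Q[(abs(Q[:,1])<30)&(Q[:,0]>22)&(Q[:,0]<125)&(abs(Q[:,2])<60)]
    print(c,len(Q))
    for k in range(24,124,8):
        q=Q[(Q[:,0]>k)&(Q[:,0]<k+8)]
        if len(q)>4: print(k,len(q),'y',np.percentile(q[:,1],[3,97]).round(1),'ztop',np.percentile(q[:,2],[50,97]).round(1))
    if len(Q): print('xmax',np.percentile(Q[:,0],[99,100]).round(1))
E
python3 tip.py
```

```text
30.75 [ 0.38412    -0.28702128  0.24909836] [-1.79895898e+02  7.27213901e-02  3.81165200e-01] [-0.73758678  0.57344829 -9.60572539] 0.02050474208044771
wrist 21181
24 6288 y [-20.3  18.3] ztop [46.4 59.7]
32 3902 y [-28.9  28.9] ztop [51.7 59.6]
40 1300 y [-14.1  12.3] ztop [10.4 12.8]
48 1419 y [-14.1  12.1] ztop [11.6 13.9]
56 1545 y [-13.8  12. ] ztop [11.7 14. ]
64 1468 y [-12.4  10.5] ztop [11.4 13.7]
72 1365 y [-11.    8.9] ztop [11.2 13.3]
80 1242 y [-9.5  7.6] ztop [11.  12.9]
88 1095 y [-7.9  6.1] ztop [10.8 12.6]
96 776 y [-6.6  4.7] ztop [10.5 12.4]
xmax [100.7 103. ]
top 353
24 39 y [-18.5  18.9] ztop [ 6.9 16.1]
32 40 y [-10.5  15.4] ztop [ 7.4 12. ]
40 50 y [-10.8  15.3] ztop [ 8.8 12.4]
48 39 y [-10.   15.4] ztop [10.4 14.2]
56 49 y [-9.  14.9] ztop [10.1 14.1]
64 32 y [-7.7 13.2] ztop [10.6 13.3]
72 37 y [-6.1 11.6] ztop [ 9.8 13.7]
80 25 y [-6.   9.9] ztop [ 9.7 11.9]
88 26 y [-4.1  8.3] ztop [ 8.6 11.3]
96 16 y [-2.9  6.5] ztop [ 8.1 12.4]
xmax [102.7 102.8]
```

Call:
jog_arm --pt "0 -2 -20 0" --pt "0 -2 -30 0" --pt "0 0 -35 0" --pt "0 0 -30 0" --pt "0 0 -20 0" --pt "5 0 -12 0" --pt "8 0 -6 0" --pt "5 0 -3 0" --pt "2 0 0 0" --pt "0 0 0 0"

```text
t: 31.85
tool_pos: [0.4052, -0.2914, 0.0944]
eef_rot: [1.0, 0.004, 0.0, 0.001]
wrist_force: [0.1, -0.7, -9.3]
width: 0.0206
finger_force: 30.0
```

```bash
python3 tip.py | head -16
python3 - <<'E'
from h import *
f=grab('wrist'); look(f,['jog_top','control'])
C=cloud(f); M=(abs(C[...,0]-.513)<.022)&(abs(C[...,1]+.2915)<.02)&(C[...,2]>.06)&(C[...,2]<.115)
h=(C[M]@np.array([-.643,0,.766])+.2829)*1e3; print(np.histogram(h,bins=np.arange(8,44,2)))
E
```

```text
31.85 [ 0.40523015 -0.29139504  0.09437787] [ 1.79938133e+02 -5.24469611e-02  4.61653656e-01] [ 0.06548926 -0.66031856 -9.30412704] 0.02057090927853827
wrist 29337
24 6220 y [-20.2  18.3] ztop [18.3 59.7]
32 3884 y [-28.8  29. ] ztop [51.7 59.6]
40 1283 y [-14.1  12.4] ztop [10.5 12.9]
48 1436 y [-14.   12.3] ztop [11.7 14. ]
56 1547 y [-13.7  12. ] ztop [11.8 14.2]
64 1461 y [-12.3  10.6] ztop [11.5 13.9]
72 1358 y [-10.9   9. ] ztop [11.4 13.4]
80 2071 y [-27.4  27.6] ztop [ 8.6 12.9]
88 2395 y [-28.   27.9] ztop [-42.3  12.4]
96 3167 y [-27.6  27.8] ztop [-20.9  11.9]
104 3378 y [-28.   27.9] ztop [-2.8  1.3]
112 372 y [-29.6  29.6] ztop [-25.2 -11.1]
xmax [112.5 117.1]
top 494
place_of jog_top 0.96 [ 0.512 -0.291  0.095] [255.  11.]
place_of control 0.58 [ 0.531 -0.294  0.005] [261.  11.]
(array([   0,   88,  396,   13,    0,    0,    2,  468, 2237,   50,    0,
          0,    4,   35,  188,  363,  385]), array([ 8, 10, 12, 14, 16, 18, 20, 22, 24, 26, 28, 30, 32, 34, 36, 38, 40,
       42]))
```

Call:
jog_arm --pt "1.3 0 -1.5 0" --pt "1.3 0 -1.5 0" --pt "1.3 0 -1.5 0" --pt "0.6 0 -0.8 0" --pt "0 0 0 0"

```text
t: 32.6
tool_pos: [0.409, -0.2912, 0.0882]
eef_rot: [1.0, 0.004, -0.0, -0.0]
wrist_force: [-1.0, 0.1, -7.5]
width: 0.0209
finger_force: 30.0
```

Call:
jog_arm --pt "1.3 0 -1.5 0" --pt "0.6 0 -0.8 0" --pt "0 0 0 0"

```text
t: 32.9
tool_pos: [0.4109, -0.2912, 0.0859]
eef_rot: [1.0, 0.004, -0.0, -0.0]
wrist_force: [-4.0, 0.1, -7.2]
width: 0.0203
finger_force: 30.0
```

Call:
jog_arm --pt "0.7 0 -0.8 0" --pt "0.6 0 -0.8 0" --pt "0.6 0 -0.8 0" --pt "0 0 0 0"

```text
t: 33.3
tool_pos: [0.4129, -0.2912, 0.0835]
eef_rot: [1.0, 0.004, -0.0, -0.0]
wrist_force: [-4.8, 0.4, -7.5]
width: 0.0207
finger_force: 30.0
```

```bash
cat > cap.py <<'E'
from h import *
s=env.state(); print(s['t'],s['tool_pos'],s['wrist_force'])
f=grab('wrist'); C=cloud(f); Q=(C-s['tool_pos'])*1e3
im=f['image'].astype(int).min(-1)
M=(abs(C[...,0]-.513)<.022)&(abs(C[...,1]+.2915)<.02)&(C[...,2]>.06)&(C[...,2]<.115)
h=(C[M]@np.array([-.643,0,.766])+.2829)*1e3; hh,e=np.histogram(h,bins=np.arange(8,44,1)); print([(int(a),int(b)) for a,b in zip(e,hh) if b>15])
for k in (40,56,72,88):
    q=Q[(abs(Q[...,1])<15)&(Q[...,0]>k)&(Q[...,0]<k+8)&(Q[...,2]>5)&(Q[...,2]<40)]; print(k,np.percentile(q[:,2],97).round(1),end=' ')
E
python3 cap.py
```

```text
33.3 [ 0.41285574 -0.29118685  0.08354161] [-4.78582665  0.37878577 -7.48654307]
[(11, 151), (12, 689), (13, 384), (14, 16), (16, 22), (17, 325), (18, 1759), (19, 1261), (20, 148), (24, 21), (25, 38), (26, 90), (27, 147), (28, 202), (29, 213), (30, 235), (31, 221), (32, 230), (33, 210), (34, 269), (35, 234), (36, 265), (37, 229), (38, 239), (39, 225), (40, 183), (41, 158), (42, 58)]
40 14.6 56 16.0 72 15.9 88 15.7
```

Call:
jog_arm --pt "0.7 0 -0.8 0" --pt "0.6 0 -0.8 0" --pt "0.6 0 -0.8 0" --pt "0.6 0 -0.8 0" --pt "0 0 0 0"

```text
t: 33.85
tool_pos: [0.4153, -0.2912, 0.0803]
eef_rot: [1.0, 0.004, -0.0, -0.0]
wrist_force: [-5.3, -0.4, -6.9]
width: 0.0208
finger_force: 30.0
```

```bash
python3 cap.py
```

```text
33.85 [ 0.4153238  -0.29119538  0.0803297 ] [-5.27593297 -0.43268438 -6.87500992]
[(11, 185), (12, 909), (13, 481), (14, 76), (15, 601), (16, 2006), (17, 977), (18, 57), (22, 18), (23, 52), (24, 116), (25, 179), (26, 229), (27, 219), (28, 243), (29, 241), (30, 241), (31, 252), (32, 281), (33, 275), (34, 242), (35, 258), (36, 263), (37, 236), (38, 212), (39, 207), (40, 128), (41, 49)]
40 15.6 56 17.3 72 17.3 88 17.7
```

Call:
jog_arm --pt "0.4 0 -0.5 0" --pt "0.4 0 -0.5 0" --pt "0 0 0 0" --pt "0 0 0 0" --pt "0 0 0 0" --pt "0 0 0 0" --pt "0 0 0 0" --pt "0 0 0 0" --pt "0 0 0 0" --pt "0 0 0 0" --pt "0 0 0 0" --pt "0 0 0 0"

```text
t: 35.1
tool_pos: [0.4161, -0.2912, 0.0794]
eef_rot: [1.0, 0.004, -0.0, -0.0]
wrist_force: [-4.8, -0.7, -6.6]
width: 0.0208
finger_force: 30.0
```

```bash
python3 cap.py
```

```text
35.1 [ 0.41613142 -0.29123449  0.07943069] [-4.77211253 -0.66133276 -6.59536244]
[(11, 185), (12, 922), (13, 488), (14, 61), (15, 578), (16, 2091), (17, 1059), (18, 76), (21, 20), (22, 34), (23, 61), (24, 97), (25, 184), (26, 212), (27, 251), (28, 239), (29, 241), (30, 259), (31, 268), (32, 264), (33, 298), (34, 253), (35, 283), (36, 257), (37, 263), (38, 230), (39, 209), (40, 151), (41, 45)]
40 16.3 56 18.1 72 18.5 88 18.9
```

Call:
jog_arm --pt "0 0 0 0" --pt "0 0 0 0" --pt "0 0 0 0" --pt "0 0 0 0" --pt "0 0 0 0" --pt "0 0 0 0" --pt "0 0 0 0" --pt "0 0 0 0" --pt "0 0 0 0" --pt "0 0 0 0" --pt "0 0 0 0" --pt "0 0 0 0"

```text
t: 36.35
tool_pos: [0.4161, -0.2913, 0.0794]
eef_rot: [1.0, 0.004, -0.0, -0.0]
wrist_force: [-4.7, -0.1, -6.6]
width: 0.0208
finger_force: 30.0
```

Call:
jog_arm --pt "0 0 0 0" --pt "0 0 0 0" --pt "0 0 0 0" --pt "0 0 0 0" --pt "0 0 0 0" --pt "0 0 0 0" --pt "0 0 0 0" --pt "0 0 0 0" --pt "0 0 0 0" --pt "0 0 0 0" --pt "0 0 0 0" --pt "0 0 0 0"

```text
t: 37.55
tool_pos: [0.4161, -0.2913, 0.0795]
eef_rot: [1.0, 0.004, -0.0, -0.0]
wrist_force: [-5.3, 0.3, -6.9]
width: 0.0209
finger_force: 30.0
```

Call:
jog_arm --pt "0 0 0 0" --pt "0 0 0 0" --pt "0 0 0 0" --pt "0 0 0 0" --pt "0 0 0 0" --pt "0 0 0 0" --pt "0 0 0 0" --pt "0 0 0 0" --pt "0 0 0 0" --pt "0 0 0 0" --pt "0 0 0 0" --pt "0 0 0 0"

```text
t: 38.75
tool_pos: [0.4161, -0.2912, 0.0794]
eef_rot: [1.0, 0.004, -0.0, -0.0]
wrist_force: [-5.3, 0.6, -7.3]
width: 0.0209
finger_force: 30.0
```

```bash
python3 cap.py
```

```text
38.75 [ 0.41612401 -0.29123019  0.07942459] [-5.25565467  0.57070136 -7.25266139]
[(11, 196), (12, 941), (13, 457), (14, 68), (15, 576), (16, 2051), (17, 1111), (18, 68), (21, 19), (22, 33), (23, 55), (24, 111), (25, 178), (26, 208), (27, 245), (28, 239), (29, 257), (30, 245), (31, 273), (32, 280), (33, 288), (34, 270), (35, 254), (36, 292), (37, 250), (38, 234), (39, 195), (40, 141), (41, 53)]
40 16.2 56 18.0 72 18.4 88 18.9
```

Call:
jog_arm --pt "-3 0 4 0" --pt "-4 0 5 0" --pt "-4 0 5 0" --pt "-8 0 6 0" --pt "-10 0 20 0" --pt "-5 0 40 0" --pt "0 0 45 0" --pt "0 0 45 0" --pt "0 15 0 4" --pt "0 30 0 8" --pt "5 38 0 8" --pt "5 38 0 8"

```text
t: 40.0
tool_pos: [0.3915, -0.1689, 0.2497]
eef_rot: [0.969, 0.248, 0.0, 0.0]
wrist_force: [1.2, 0.9, -8.7]
width: 0.0206
finger_force: 30.0
```

Run:
```python
from h import *
s=env.state(); print(s['t'],s['tool_pos'],R.from_quat(s['eef_rot']).as_euler('xyz',degrees=True))
for c in('scene','top'):
    f=grab(c); look(f,['jog_top','can'])
```

```text
40.0 [ 0.39151276 -0.16893254  0.2497211 ] [ 1.79982698e+02 -2.45833476e-02  2.86891258e+01]
place_of jog_top 0.54 [ 0.512 -0.294  0.091] [151. 240.]
place_of can 0.95 [ 0.399 -0.12  -0.001] [182. 198.]
place_of jog_top 0.75 [ 0.549  0.313 -0.004] [161. 195.]
place_of jog_top 0.48 [ 0.515 -0.293  0.092] [369. 207.]
place_of can 0.8 [ 0.396 -0.123  0.002] [304. 248.]
```

Call:
jog_arm --pt "5 38 0 8" --pt "5 38 0 8" --pt "5 38 0 8" --pt "0 38 0 8" --pt "0 38 0 8" --pt "0 38 0 8" --pt "-5 38 0 8" --pt "-5 38 0 8" --pt "-5 38 0 8" --pt "-5 38 0 8" --pt "-5 38 0 8" --pt "-5 38 0 6.2"

```text
t: 41.5
tool_pos: [0.3775, 0.2866, 0.2494]
eef_rot: [0.479, 0.878, -0.0, 0.0]
wrist_force: [1.3, -0.2, -7.4]
width: 0.0205
finger_force: 30.0
```

Call:
jog_arm --pt "-2 15 -20 0" --pt "0 14 -40 0" --pt "0 0 -40 0" --pt "0 0 -40 0" --pt "0 0 -30 0" --pt "0 0 -20 0" --pt "0 0 -15 0" --pt "0 0 -8 0" --pt "0 0 -4 0" --pt "0 0 0 0"

```text
t: 42.5
tool_pos: [0.3757, 0.3146, 0.0325]
eef_rot: [0.48, 0.877, 0.0, 0.0]
wrist_force: [0.3, 0.6, -8.1]
width: 0.0208
finger_force: 30.0
```

Call:
jog_arm --pt "0 0 -1 0" --pt "0 0 -1 0" --pt "0 0 0 0"

```text
t: 42.8
tool_pos: [0.3753, 0.3148, 0.0308]
eef_rot: [0.48, 0.877, 0.0, 0.0]
wrist_force: [0.1, 0.1, -8.3]
width: 0.0209
finger_force: 30.0
```

Call:
jog_arm --pt "0 0 -1 0" --pt "0 0 -1 0" --pt "0 0 0 0"

```text
t: 43.1
tool_pos: [0.3753, 0.3149, 0.0286]
eef_rot: [0.48, 0.877, 0.0, 0.0]
wrist_force: [-1.2, 0.6, -5.3]
width: 0.0208
finger_force: 30.0
```

Call:
jog_arm --pt "0 0 0 0" --pt "0 0 0 0" --pt "0 0 0 0" --pt "0 0 0 0" --pt "0 0 0 0" --pt "0 0 0 0" --pt "0 0 0 0" --pt "0 0 0 0" --fingers 0

```text
t: 43.9
tool_pos: [0.3752, 0.3148, 0.0285]
eef_rot: [0.48, 0.877, 0.0, -0.0]
wrist_force: [-0.2, 0.4, -0.7]
width: 0.0826
finger_force: 0.0
```

Call:
jog_arm --pt "0 0 10 0" --pt "0 0 25 0" --pt "0 0 40 0" --pt "0 0 45 0" --pt "0 0 45 0" --pt "0 0 45 0" --pt "0 0 20 0" --pt "0 0 0 0" --pt "0 0 0 0"

```text
t: 44.8
tool_pos: [0.3748, 0.3146, 0.2582]
eef_rot: [0.48, 0.877, -0.0, -0.0]
wrist_force: [0.0, 0.1, 0.5]
width: 0.0881
finger_force: 0.0
```

Run:
```python
from h import *
s=env.state(); print(s['t'],s['tool_pos'],s['wrist_force'],s['width'])
for c in('scene','top'):
    f=grab(c); look(f,['pin','pin_handle','base_hole','carrier_hole','can','mug','tumbler','case','jog_top'])
    C=cloud(f); d=np.hypot(C[...,0]-.504,C[...,1]-.033); b=C[(d<.045)&(abs(C[...,2]-.117)<.006)]; print(c,len(b),b[:,2].mean(),cv2.minAreaRect((b[:,:2]*1e3).astype(np.float32)))
```

```text
44.8 [0.37483637 0.31458339 0.25818043] [0.00821841 0.12631265 0.46968788] 0.08808762580345157
place_of pin 0.73 [0.359 0.345 0.022] [284. 117.]
place_of pin 0.59 [0.505 0.039 0.064] [242. 182.]
place_of pin 0.56 [0.538 0.029 0.002] [246. 201.]
place_of pin_handle 0.69 [0.507 0.036 0.104] [241. 176.]
place_of pin_handle 0.56 [0.393 0.29  0.017] [278. 131.]
place_of base_hole 0.98 [0.503 0.036 0.061] [241. 183.]
place_of carrier_hole 0.75 [0.503 0.04  0.062] [242. 182.]
place_of carrier_hole 0.4 [ 0.398 -0.124 -0.   ] [181. 198.]
place_of can 0.96 [ 0.398 -0.121 -0.001] [182. 198.]
place_of mug 0.67 [ 0.389  0.124 -0.   ] [240. 157.]
place_of tumbler 0.69 [ 0.742 -0.15  -0.001] [242. 282.]
place_of tumbler 0.63 [ 0.512 -0.293  0.088] [152. 240.]
place_of tumbler 0.51 [0.506 0.038 0.103] [241. 175.]
place_of case 0.79 [ 0.803  0.046 -0.004] [306. 258.]
place_of jog_top 0.38 [ 0.511 -0.297  0.089] [151. 241.]
place_of jog_top 0.23 [ 0.807  0.044 -0.005] [306. 260.]
scene 128 0.11780976182964772 ((505.5777893066406, 35.134559631347656), (68.54596710205078, 21.563983917236328), 73.5438003
[... 302 characters left out ...]
0.535 0.024 0.002] [255. 201.]
place_of carrier_hole 0.73 [0.501 0.033 0.062] [252. 212.]
place_of can 0.94 [ 0.397 -0.123  0.001] [304. 247.]
place_of mug 0.88 [ 0.383  0.127 -0.   ] [220. 252.]
place_of mug 0.46 [0.503 0.039 0.102] [249. 211.]
place_of tumbler 0.61 [ 0.738 -0.156  0.001] [315. 136.]
place_of case 0.93 [0.8   0.046 0.001] [249. 116.]
place_of case 0.65 [ 0.523 -0.293 -0.001] [360. 206.]
place_of case 0.24 [ 0.534  0.022 -0.004] [256. 201.]
place_of jog_top 0.54 [ 0.513 -0.291  0.09 ] [368. 208.]
place_of jog_top 0.36 [0.505 0.035 0.061] [251. 210.]
top 170 0.11666477462154419 ((503.974853515625, 33.91437911987305), (69.62313079833984, 17.828561782836914), 74.57142639160156)
```

All is in place, so I hand it in.

```bash
python3 -c "
from cell import env
print(env.finish_job())"
```

```text
the job is handed in; nothing more can be done
None
```

The job is handed in at about 45 s: the pin is seated with its collar on the plate and let go of, the button was then held fully down for about 4.9 s and came back up, and the can, tumbler, mug and case are where they were. The hoop blocked the bare fingers: that first try pressed the cap only about 4 mm, with up to about 34 N at the wrist. I therefore used the larger look-alike pin as a poker and laid it back in its place.

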